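Pack the wall blocks in the road case and shut it

TASK

Raise the case lid out of the way and pack every bare wooden block, including the one lying askew in the case, flat on the floor of a bay of its own: long blocks in the long bays beside the hinge, short ones in the short bays beside the handle. Make sure that nothing stands above the rim, and only then bring the lid down until it is fully shut, without forcing it on a block. Leave everything else on the bench where it is.

Things in the scene. Friction and masses are not known exactly. Their poses are not given: they have to be found in the camera images.
- case: black road case, fixed on the bench, 246 (x) x 291 (y) mm, rim 66 mm high, walls 8 mm; origin at the centre of its underside; z up, x towards the hinge (roughly the robot's right), y roughly away from the robot. Its hard grey insert has two rows of three open bays, floor at 12 mm; ribs (26 mm wide between neighbours, 14 mm between rows) and the ledges at the edges stop at 32 mm, below the rim.
- long_row (a point): middle of the floor of the middle long bay. The long row, beside the hinge: three bays 122 mm long (case x) and 57 mm wide, side by side at case y = -83, 0 and +83 mm from here. A block lying in a bay has its top 9 mm below the rim; one lying on the ribs stands 11 mm above it.
- short_row (a point): middle of the floor of the middle short bay. The short row, beside the handle: three bays 82 mm long (case x) and 57 mm wide, side by side at case y = -83, 0 and +83 mm from here.
- lid (a joint): lid hinge: 0 shut, opens upward to its stop at 1.9 rad (a little past upright); stiff, the lid stays at any angle where it is left (about 7 N at the handle moves it). It starts part open, in the way of loading, between 0.5 and 0.95. The lid is a flat panel 246 x 291 x 18 mm, 0.6 kg.
- lid_hinge (a point): middle of the hinge line, on the far (case +x) top edge of the case, 66 mm above the bench; hinge line along case y
- lid_handle (a point): middle of the round bar of the lid's bow handle: bar 12 mm thick, 110 mm long, along case y, at the lid's free edge. Seen with the lid shut it lies 24 mm beyond the free edge and 24 mm above the lid's top face, 270 mm horizontally from the hinge line and 42 mm above it.
- long1: bare pale wood block, 45 x 45 mm section, one end sawn at a slant: 110 mm long on its longest side, 86 mm opposite. Goes in one of the three long bays. Starts on the bench to the robot's left. Origin at mid section, half way along the 110 mm; x along its length towards the slant. May lie on any long side. 0.11 kg; grip across the 45 mm. May be absent.
- long2: bare pale wood block, 45 x 45 mm section, one end sawn at a slant: 110 mm long on its longest side, 86 mm opposite. Goes in one of the three long bays. Starts on the bench to the robot's left. Origin at mid section, half way along the 110 mm; x along its length towards the slant. May lie on any long side. 0.11 kg; grip across the 45 mm. May be absent.
- long3: bare pale wood block, 45 x 45 mm section, one end sawn at a slant: 110 mm long on its longest side, 86 mm opposite. Goes in one of the three long bays. Always present; starts askew on the ribs in the case, above the rim. Origin at mid section, half way along the 110 mm; x along its length towards the slant. May lie on any long side. 0.11 kg; grip across the 45 mm.
- short1: bare pale wood block, 45 x 45 mm section, one end sawn at a slant: 70 mm long on its longest side, 46 mm opposite. Goes in one of the three short bays. Starts on the bench to the robot's left. Origin at mid section, half way along the 70 mm; x along its length towards the slant. May lie on any long side. 0.065 kg; grip across the 45 mm. May be absent.
- short2: bare pale wood block, 45 x 45 mm section, one end sawn at a slant: 70 mm long on its longest side, 46 mm opposite. Goes in one of the three short bays. Starts on the bench to the robot's left. Origin at mid section, half way along the 70 mm; x along its length towards the slant. May lie on any long side. 0.065 kg; grip across the 45 mm. May be absent.
- short3: bare pale wood block, 45 x 45 mm section, one end sawn at a slant: 70 mm long on its longest side, 46 mm opposite. Goes in one of the three short bays. Starts on the bench to the robot's left. Origin at mid section, half way along the 70 mm; x along its length towards the slant. May lie on any long side. 0.065 kg; grip across the 45 mm. May be absent.
- tape_measure: grey tape measure, 72 x 62 x 34 mm, among the blocks; bystander, not to be packed or moved; origin at the centre of its underside
- glue: yellow glue bottle, 58 mm across, 170 mm tall; bystander, not to be packed or moved; origin at the centre of its underside
- paint_tin: steel paint tin, 90 mm across, 105 mm tall; bystander, not to be packed or moved; origin at the centre of its underside
- tape_roll: roll of black tape, 104 mm across, 48 mm high; bystander, not to be packed or moved; origin at the centre of its underside
- brush: paint brush, 200 mm long, lying flat; bystander, not to be packed or moved; origin at the centre of its underside
- screwdriver: black-handled screwdriver, 200 mm long, lying flat; bystander, not to be packed or moved; origin at the centre of its underside
- mug: white mug, 76 mm across, 90 mm tall; bystander, not to be packed or moved; origin at the centre of its underside
Mind the look-alikes: they are no part of the job. What is shaped like the long1 but pink, red or turquoise is not meant.

How it is judged:
By the outcome, as a careful person would: the job done as asked, in the order asked, and still so for the second after the job is handed in, with the robot touching nothing.
Of long1, long2, short1, short2, short3 only 3 to 5 are there at a start; the rules pass over those that are not, and their reading is None.
At some moment in a run one of long1, long2, long3, short1, short2, short3 may be knocked a few centimetres aside while the robot is not near it.
Once in a run the grip may slacken for a moment while it holds something.
It also fails if it takes over 210 s, if anything falls off the work surface, if the arm or the gripper's body presses on something with over 40 N, if the wrist force passes 120 N, or if a joint passes its speed limit or range.

ROBOT

A 6-joint arm with a two-finger parallel gripper is mounted at the origin on the work surface. World frame = base frame: x ahead of the robot, y to its left, z up, the work surface at z = 0. Lengths are in m, angles in rad, forces in N, time in s.
With the tool pointing down it reaches from about 0.25 to 0.775 m from the base axis. Payload 4 kg.
Tool frame: the origin (TCP) lies midway between the tips of the shut fingers; the grasp point (between the pads) lies 19 mm behind it (r.grasp_offset is the distance from the TCP to the grasp point, in m); z points along the fingers, y is the direction in which the jaws open and shut (so a half turn about z gives the same grasp; the last joint's range is limited). The gripper opens to 94 mm and grips with 3 to 60 N. Pads are 16 mm wide; open, the fingers measure 119 mm over their backs; the gripper's body (75 mm by 177 mm) begins 78 mm behind the grasp point.
Start: joints at [1.02, 0.087, 1.371, -0, 1.684, -0.103], TCP at [0.238, 0.496, 0.206] pointing down, gripper open.
Joint ranges: [-3.1, 3.1], [-0.76, 2.03], [0.27, 2.55], [-1.08, 4.22], [0.17, 2.65], [-2.57, 2.57]. Speed limits (rad/s): [2.79, 2.79, 3.14, 3.14, 3.14, 3.14].

INTERFACE

Orientations are given as a unit quaternion [w, x, y, z].
In Python, from plant import r, vision, job, outline_of gives the robot as it stands.
- The arm moves only by the tool send_rows, never from a script. Its argument "plan" is one flat list of numbers, 5 for each row, row after row: the shift along the tool's x, y, z in mm, then the turn about the tool's z in rad, then the gripper command: -1 is fully open, 1 is shut, values between are in proportion. In form: [x, y, z, yaw, jaw, x, y, z, yaw, jaw, ...]. A call has 1 to 12 rows; each row shifts and turns the commanded pose from where the row before left it, along the tool's axes as they then stand; what a row does not reach is not made up. A row lasts 1/10 s, in which the tool goes at most 50 mm and 8.59 degrees, less where a joint would pass 70% of its speed; a pose out of reach is approached as far as the arm can. A call with a gripper value outside its range is refused whole. The fingers move at their own pace and stop on an object; "grip_force" is the grip in N (left out, the last holds). Time passes only in rows, so rows that do not move let the fingers close. It gives the time, the measured TCP pose, the force and the opening at its end, in the units of the state.
- r.get_state(): the state, without advancing time (a new reading comes with each control period).
- vision.get_image(name): name is "scene" or "top" or "wrist"; returns the picture (400x640x3 uint8, red, green, blue); there is no depth.
- vision.get_calibration(name): a dict with "mtx" (3x3 intrinsics, pixels), "rvec" (rotation vector, rad) and "tvec" (3), from world to camera coordinates, as OpenCV has them; the wrist camera has in their place "tool_from_camera" (4x4, takes a point from camera to tool coordinates, whose origin is the TCP and whose axes are the flange's). Camera axes: x right, y down, z forward; pixel columns grow to the right and rows downward; lengths in m; the calibration is good to about 2 mm. A picture is of the moment at which its call begins: read the wrist's pose just before it. get_calibration takes no time and is no camera call.
- job.job_done(): hands the job in, once; it reports no verdict.
Trained networks look in the newest picture that a camera, given by its name, has taken for a name from the list of things; names that differ only in an ending like _2 or _b are one class to them, and where a whole thing is asked for, a point or a joint stands for the part that bears it (a point fixed in the world has none). Each returns a list of dicts, best first, with "p" (0 to 1); they miss things now and then, are a little off and sometimes report something else, mostly with a low value. They report only what shows in the picture. A call takes as long as a camera call. They do not tell look-alikes from the thing itself.
- outline_of(name, camera): "pixels" (400x640 bool, what is visible of it) and "extent" ([left, top, right, bottom] in pixels, round what is visible of it).
The state is a dict: "clock": time; "joint_positions": joint angles; "qd": joint speeds; "effort": joint torques, N m; "tcp_pos": TCP position; "tcp_rot": TCP orientation; "ft_force": force on the tool from outside, world axes, zero at the start; "moment": the same for the moment, N m; "opening": finger opening in m.
Only numpy, scipy, OpenCV 4.12 (cv2) and the standard library are available. Lean on these libraries where they do the work, as an engineer would, in place of code of your own. Each camera call takes 0.05 s, during which the arm holds its last target.

## Working session

There is one attempt and no reset: what is moved stays moved. The work goes in short steps, Python scripts to look and compute and a tool call to move; the robot and the scene stay as the last step left them, time stands still between calls to the robot, and variables do not carry over. Pictures are saved under pics/ and viewed, and the job is handed in when it is done.

Besides the shell and the picture viewer there is one more tool, called after "Request:" by a JSON object that holds its "api" and its "payload", one argument or row to a line. send_rows: Moves the arm, as the interface text tells. Its arguments: {"type":"object","properties":{"plan":{"type":"array","items":{"type":"number"}},"grip_force":{"type":"number"}},"required":["plan"]}

```bash
ls; mkdir -p pics
python3 - <<'E'
from plant import r, vision, job, outline_of
import cv2
s=r.get_state()
for k,v in s.items(): print(k,v)
print(r.grasp_offset)
for n in ["scene","top","wrist"]:
    im=vision.get_image(n); cv2.imwrite(f"pics/a_{n}.png",im[:,:,::-1]); print(n,vision.get_calibration(n))
E
```

```text
pics
clock 0.0
joint_positions [ 1.01988883e+00  8.79460801e-02  1.37221006e+00  1.15292891e-05
  1.68360669e+00 -1.03090824e-01]
qd [ 8.98797757e-04 -1.12636685e-03 -7.32058510e-04 -7.88877519e-05
  9.48940019e-05 -8.32438524e-05]
effort [-1.18034877e-03 -3.40194798e+01 -3.02421641e+01  7.18046352e-02
  3.30724823e-02 -1.85340932e-04]
tcp_pos [0.2378621  0.49530823 0.20433148]
tcp_rot [-3.53958149e-04  2.22041326e-01  9.75036652e-01 -1.02574923e-03]
ft_force [-0.30745143  0.2868313  -0.55127567]
moment [0.02718746 0.00102691 0.01982978]
opening 0.09413296597511471
0.0188
scene {'mtx': array([[433.76986487,   0.        , 320.37344594],
       [  0.        , 433.76986487, 196.66126272],
       [  0.        ,   0.        ,   1.        ]]), 'rvec': array([ 1.14419436,  2.38097003, -0.94137882]), 'tvec': array([ 0.28131312, -0.24000308,  1.57957401])}
top {'mtx': array([[435.95470692,   0.        , 316.51659291],
       [  0.        , 435.95470692, 193.46706394],
       [  0.        ,   0.        ,   1.        ]]), 'rvec': array([ 2.16201677, -2.18731377,  0.14433152]), 'tvec': array([0.01627847, 0.48692786, 1.45304971])}
wrist {'mtx': array([[323.75953659,   0.        , 323.27874493],
       [  0.        , 323.75953659, 201.92511713],
       [  0.        ,   0.        ,   1.        ]]), 'tool_from_camera': array([[ 1.03619935e-04, -9.73575421e-01, -2.28365691e-01,
         6.62676705e-02],
       [ 9.99999743e-01, -6.12814337e-05,  7.15002350e-04,
        -1.70130587e-04],
       [-7.10103291e-04, -2.28365706e-01,  9.73575164e-01,
        -1.78690531e-01],
       [ 0.00000000e+00,  0.00000000e+00,  0.00000000e+00,
         1.00000000e+00]])}
```

View pics/a_scene.png

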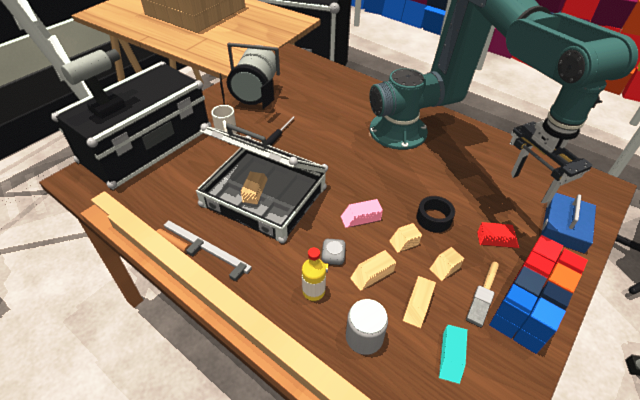

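View pics/a_top.png

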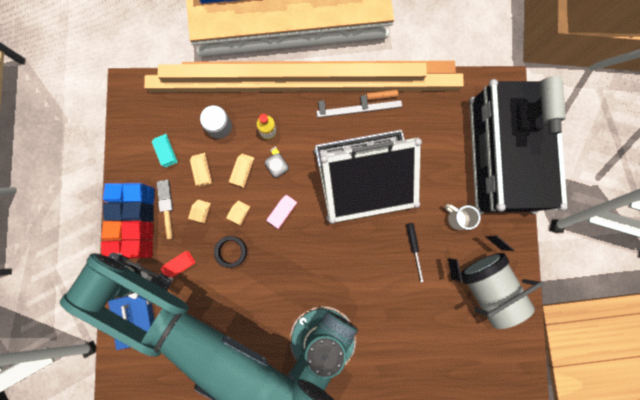

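View pics/a_wrist.png

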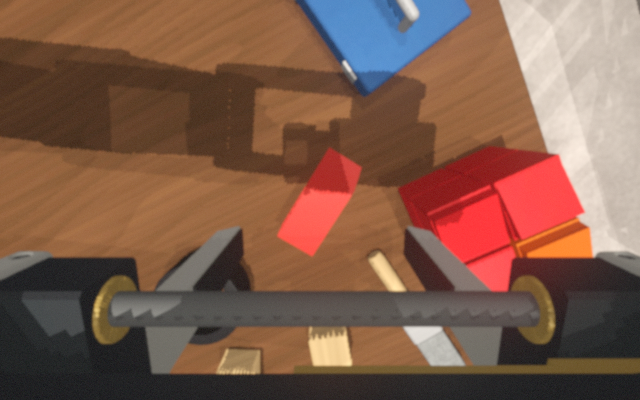

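Run:
```python
import cv2
a=cv2.imread("pics/a_scene.png")[105:255,170:350]; b=cv2.imread("pics/a_top.png")[120:240,295:495]
cv2.imwrite("pics/b1.png",cv2.resize(a,None,fx=4,fy=4,interpolation=3)); cv2.imwrite("pics/b2.png",cv2.resize(b,None,fx=4,fy=4,interpolation=3))
c=cv2.imread("pics/a_top.png")[90:250,140:340]
cv2.imwrite("pics/b3.png",cv2.resize(c,None,fx=3.5,fy=3.5,interpolation=3))
```

```text
(no output)
```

View pics/b1.png

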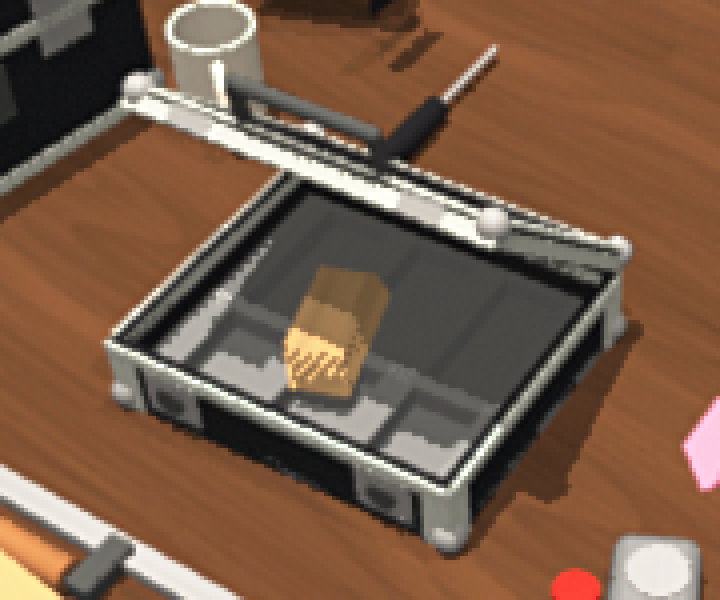

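View pics/b2.png

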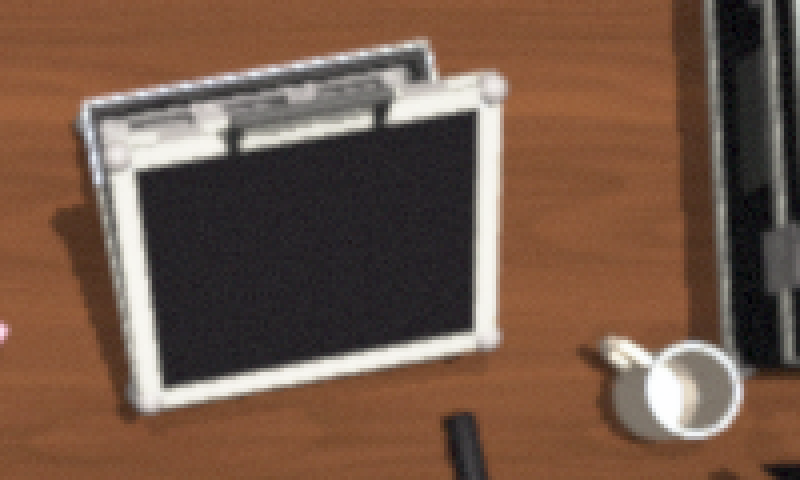

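View pics/b3.png

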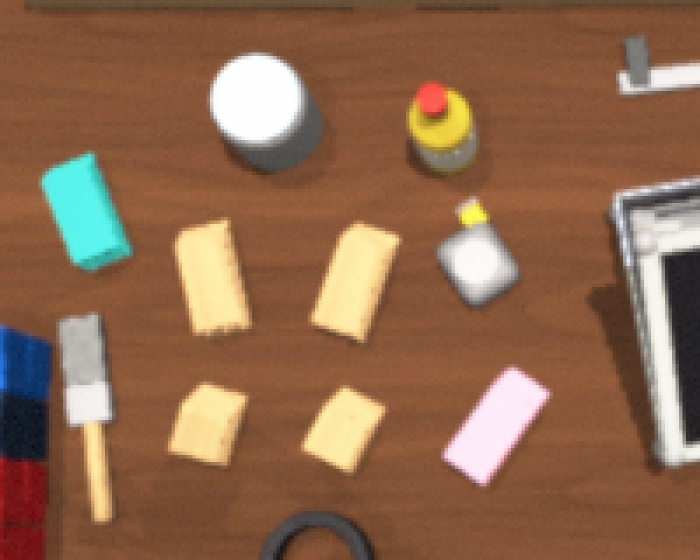

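```bash
cat > h.py <<'E'
import numpy as np, cv2
from plant import r, vision, job, outline_of
from scipy.spatial.transform import Rotation as R
from scipy.optimize import least_squares
C={n:vision.get_calibration(n) for n in ("scene","top","wrist")}
def cam(n,state=None):
    c=C[n]
    if n!="wrist": return c["mtx"],cv2.Rodrigues(c["rvec"])[0],np.array(c["tvec"]).ravel()
    s=state or r.get_state()
    q=s["tcp_rot"]; Rt=R.from_quat([q[1],q[2],q[3],q[0]]).as_matrix()
    T=np.eye(4);T[:3,:3]=Rt;T[:3,3]=s["tcp_pos"]
    M=np.linalg.inv(T@c["tool_from_camera"]); return c["mtx"],M[:3,:3],M[:3,3]
def proj(cm,P):
    K,Rm,t=cm; p=(K@(Rm@np.atleast_2d(P).T+t[:,None])); return (p[:2]/p[2]).T
def onz(cm,uv,z):
    K,Rm,t=cm; uv=np.atleast_2d(uv).astype(float)
    d=(Rm.T@np.linalg.inv(K)@np.c_[uv,np.ones(len(uv))].T).T; o=-Rm.T@t
    return o+d*((z-o[2])/d[:,2])[:,None]
def save(name,fn,box=None,f=1):
    im=vision.get_image(name)[:,:,::-1].copy()
    if box: im=im[box[1]:box[3],box[0]:box[2]]
    if f!=1: im=cv2.resize(im,None,fx=f,fy=f,interpolation=cv2.INTER_CUBIC)
    cv2.imwrite("pics/"+fn,im)
def st():
    s=r.get_state(); e=R.from_quat(np.roll(s["tcp_rot"],-1)).as_matrix()
    print("t %.1f tcp"%s["clock"],np.round(s["tcp_pos"]*1000,1),"xaxis",np.round(np.degrees(np.arctan2(e[1,0],e[0,0])),1),"z",np.round(e[:,2],3),"F",np.round(s["ft_force"],1),"op %.1f"%(s["opening"]*1000),"j",np.round(s["joint_positions"],2))
    return s
E
python3 - <<'E'
from h import *
t,s=cam("top"),cam("scene")
print(onz(t,[(316.2,145.7),(402,130.5)],.066)); print(onz(s,[(198,190.7),(283.2,227.5),(325.5,176)],.066))
st()
E
```

```text
[[ 0.64349393  0.01050129  0.066     ]
 [ 0.69337099 -0.27957611  0.066     ]]
[[ 0.69345581 -0.26622882  0.066     ]
 [ 0.64094277  0.01864424  0.066     ]
 [ 0.4096132  -0.01624825  0.066     ]]
t 0.1 tcp [237.9 495.4 204.6] xaxis 154.3 z [-0.001 -0.001 -1.   ] F [-0.6  0.2 -0.9] op 93.6 j [ 1.02  0.09  1.37 -0.    1.68 -0.1 ]
```

```bash
cat >> h.py <<'E'
def case_pts(p,Q):
    x,y,th=p[:3]; c,s=np.cos(th),np.sin(th); Q=np.atleast_2d(Q)
    return np.c_[x+c*Q[:,0]-s*Q[:,1], y+s*Q[:,0]+c*Q[:,1], Q[:,2]]
def lid_pts(p,a,Q): # Q: (dist from hinge, case y, height above hinge) shut
    Q=np.atleast_2d(Q); u=Q[:,0]*np.cos(a)-Q[:,2]*np.sin(a); v=Q[:,0]*np.sin(a)+Q[:,2]*np.cos(a)
    return case_pts(p,np.c_[.123-u,Q[:,1],.066+v])
E
python3 - <<'E'
from h import *
t,s=cam("top"),cam("scene")
rimQ=np.array([[-.123,-.1455,.066],[-.123,.1455,.066],[.123,-.1455,.066]])
H=[[.270,-.055,.042],[.270,.055,.042]]
def f(p):
    Rr=case_pts(p,rimQ); L=lid_pts(p,p[3],H)
    return np.r_[(proj(t,Rr[:2])-[(316.2,145.7),(402,130.5)]).ravel(),(proj(s,Rr[[1,0,2]])-[(198,190.7),(283.2,227.5),(325.5,176)]).ravel(),
     (proj(t,L)-[(353.7,150),(391.2,143.7)]).ravel(),(proj(s,L)-[(266.2,138.7),(228.7,126.2)]).ravel()]
o=least_squares(f,[.547,-.154,np.pi+.17,.7]); print(o.x,np.round(o.fun,1)); np.save("case.npy",o.x)
print(lid_pts(o.x,o.x[3],[[.27,0,.042],[0,0,0]]))
for a in (o.x[3],1.0,1.2,1.57,1.8): print(a,lid_pts(o.x,a,[[.27,0,.042]]))
for n,box,fz in(("top",(295,120,495,240),4),("scene",(170,105,350,255),4)):
    im=cv2.imread(f"pics/a_{n}.png")[box[1]:box[3],box[0]:box[2]]; im=cv2.resize(im,None,fx=fz,fy=fz)
    Q=case_pts(o.x,[[a*.123,b*.1455,.066] for a,b in((-1,-1),(-1,1),(1,1),(1,-1))]); L=lid_pts(o.x,o.x[3],[[0,-.1455,.018],[0,.1455,.018],[.246,.1455,.018],[.246,-.1455,.018]])
    B=lid_pts(o.x,o.x[3],H)
    for q,col in((Q,(0,0,255)),(L,(0,255,0)),(B,(255,0,255))):
        cv2.polylines(im,[((proj(cam(n),q)-box[:2]+.5)*fz).astype(int)],True,col,1)
    cv2.imwrite(f"pics/c_{n}.png",im)
E
```

```text
[ 0.54587769 -0.14777407  3.30190185  0.75554417] [-1.5 -0.2 -2.3  0.8 -0.5 -1.4 -1.6  0.1 -0.3 -2.6 -1.6  0.3 -1.3  0.2
 -2.4 -0.3 -0.  -1.2]
[[ 0.59003795 -0.1406335   0.28170665]
 [ 0.4244548  -0.16740775  0.066     ]]
0.7555441707465836 [[ 0.59003795 -0.1406335   0.28170665]]
1.0 [[ 0.53357729 -0.149763    0.31588986]]
1.2 [[ 0.48239321 -0.1580393   0.33286958]]
1.57 [[ 0.38320559 -0.17407761  0.33603336]]
1.8 [[ 0.32351963 -0.18372864  0.31939637]]
```

View pics/c_top.png

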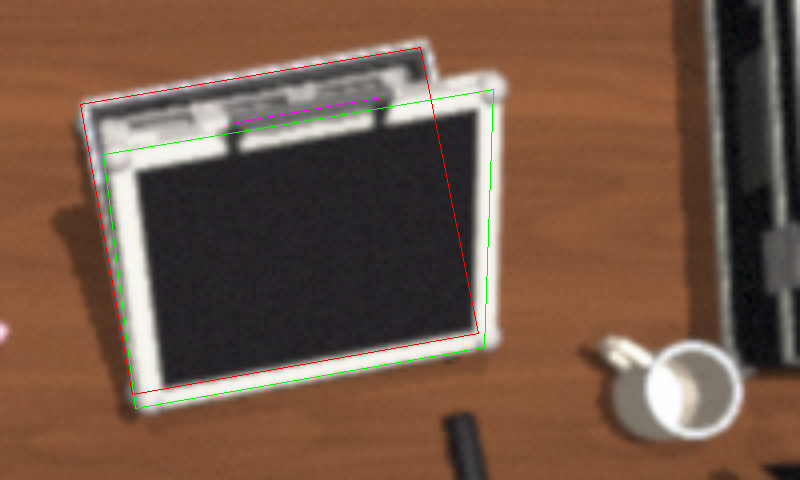

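View pics/c_scene.png

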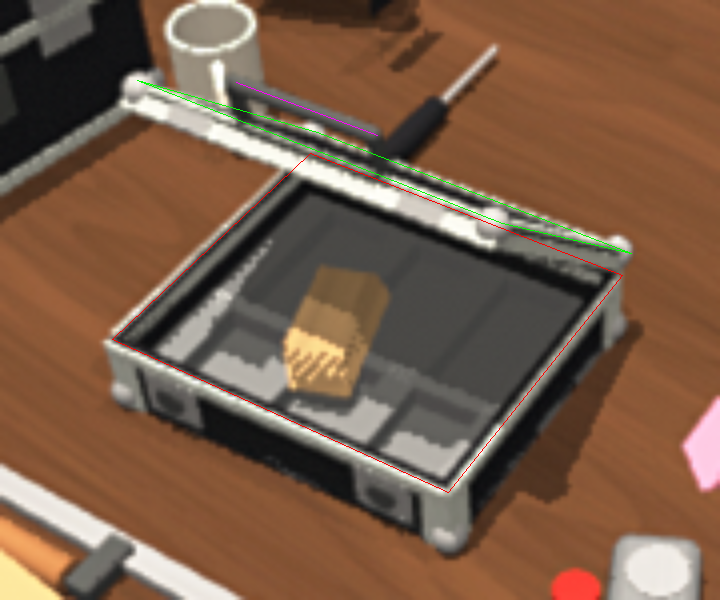

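Request:
{"api": "send_rows", "payload": {
  "plan": [0,0,-30,0.137,-1,0,0,-30,0.137,-1,0,0,-30,0.137,-1,0,0,-30,0.137,-1,0,0,-30,0.137,-1,0,0,-30,0.137,-1,0,0,-30,0.138,-1,-42,15,0,0,-1,-42,15,0,0,-1,-42,15,0,0,-1,-42,15,0,0,-1,-42,15,0,0,-1],
  "grip_force": 20
}}

```text
clock: 1.35
tcp_pos: [0.3466, 0.2991, 0.4152]
tcp_rot: [-0.0, 0.647, 0.762, -0.0]
ft_force: [0.7, -0.4, 1.4]
opening: 0.0938
```

```bash
cat >> h.py <<'E'
def delta(tgt,xa=None):
    s=st(); q=s["tcp_rot"]; M=R.from_quat(np.roll(q,-1)).as_matrix()
    d=M.T@(np.array(tgt)-s["tcp_pos"])*1000; a=np.degrees(np.arctan2(M[1,0],M[0,0]))
    print("tool delta mm",np.round(d,1),"|d| %.0f"%np.linalg.norm(d), "" if xa is None else "yaw %.3f"%np.radians(-((xa-a+180)%360-180)))
    if xa is not None:
        b=np.radians(xa); w=np.array(tgt)-s["tcp_pos"]; X=np.array([np.cos(b),np.sin(b)]); Y=np.array([np.sin(b),-np.cos(b)])
        print("  after-yaw axes",np.round([w[:2]@X*1000,w[:2]@Y*1000],1))
E
python3 - <<'E'
from h import *
delta([.590,-.1406,.40],99.2)
E
```

```text
t 1.4 tcp [346.6 299.1 415.2] xaxis 99.4 z [-0. -0. -1.] F [ 0.7 -0.4  1.4] op 93.8 j [ 0.59 -0.06  1.1  -0.    2.1   0.42]
tool delta mm [-473.5  168.5   15.2] |d| 503 yaw 0.003
  after-yaw axes [-473.   169.9]
```

Request:
{"api": "send_rows", "payload": {
  "plan": [-43,15,0,0,-1,-43,15,0,0,-1,-43,15,0,0,-1,-43,15,0,0,-1,-43,15,0,0,-1,-43,15,0,0,-1,-43,15,0,0,-1,-43,15,0,0,-1,-43,15,0,0,-1,-43,15,0,0,-1,0,0,0,0,-1]
}}

```text
clock: 2.45
tcp_pos: [0.5659, -0.1041, 0.4111]
tcp_rot: [-0.002, 0.65, 0.76, -0.002]
ft_force: [1.0, 0.5, 0.0]
opening: 0.0939
```

Run:
```python
from h import *
delta([.590,-.1406,.263],99.2)
save("scene","d1.png",(150,40,400,240),3); save("wrist","d2.png")
```

```text
t 2.5 tcp [ 565.9 -104.1  411.1] xaxis 99.0 z [-0.006  0.    -1.   ] F [1.  0.5 0. ] op 93.9 j [-0.28  0.21  0.82 -0.    2.12 -0.44]
tool delta mm [-40.  19. 148.] |d| 154 yaw -0.004
  after-yaw axes [-39.9  17.9]
```

View pics/d1.png

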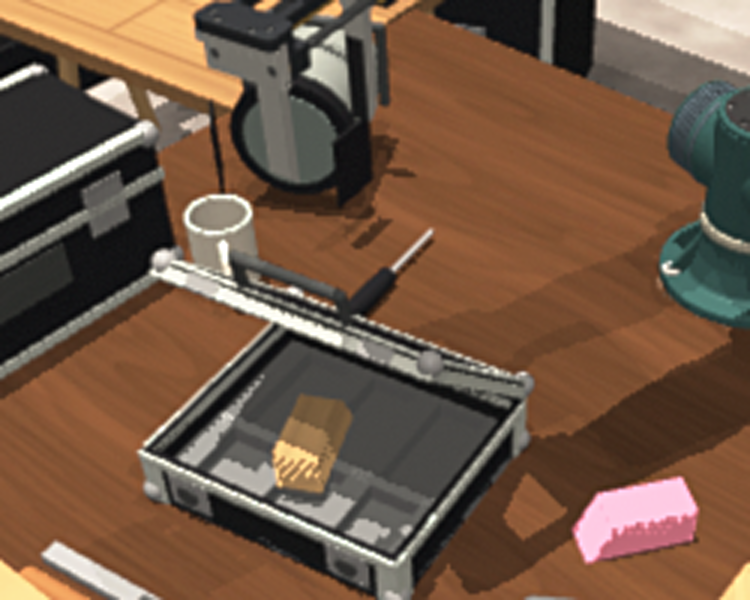

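View pics/d2.png

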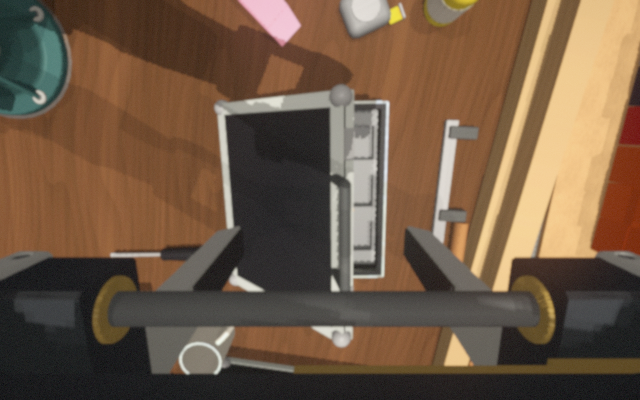

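Run:
```python
from h import *
p=np.load("case.npy"); c=cam("wrist")
print(proj(c,lid_pts(p,p[3],[[.27,-.055,.042],[.27,.055,.042]])))
print(proj(c,case_pts(p,[[-.123,-.1455,.066],[-.123,.1455,.066],[.123,-.1455,.066]])))
```

```text
[[343.51390124 184.48157192]
 [341.93251236 287.78646362]]
[[386.47926442 103.29045053]
 [379.03388902 275.54476562]
 [228.76316952 103.1539713 ]]
```

Request:
{"api": "send_rows", "payload": {
  "plan": [-20,9,0,0,-1,-20,9,20,0,-1,0,0,43,0,-1,0,0,43,0,-1,0,0,32,0,-1,0,0,9,0,-1,0,0,0,0,0.5,0,0,0,0,0.9,0,0,0,0,1,0,0,0,0,1],
  "grip_force": 20
}}

```text
clock: 3.55
tcp_pos: [0.5891, -0.1359, 0.271]
tcp_rot: [0.002, 0.647, 0.762, 0.001]
ft_force: [0.4, -0.1, 1.2]
opening: 0.0656
```

Run:
```python
from h import *
st()
save("scene","e1.png",(150,40,400,240),3); save("wrist","e2.png")
```

```text
t 3.5 tcp [ 589.1 -135.9  271. ] xaxis 99.3 z [ 0.004 -0.001 -1.   ] F [ 0.4 -0.1  1.2] op 65.6 j [-0.32  0.21  1.11  0.    1.82 -0.48]
```

View pics/e1.png

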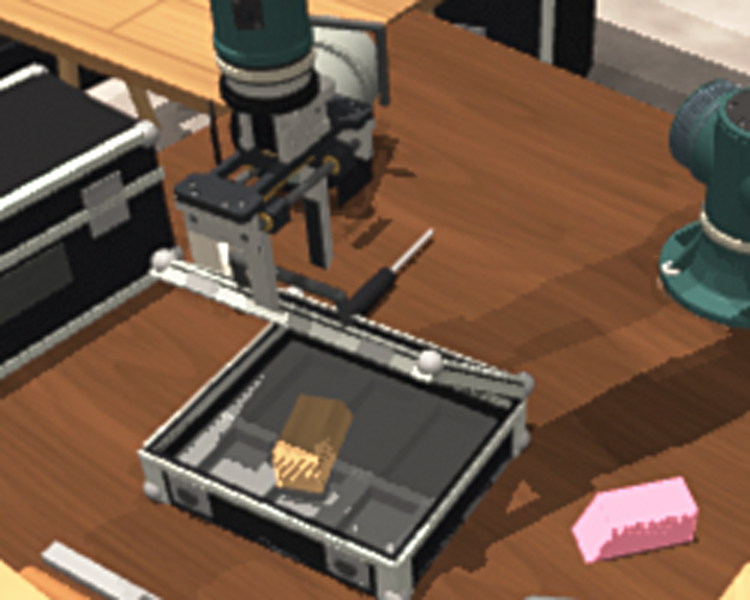

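View pics/e2.png

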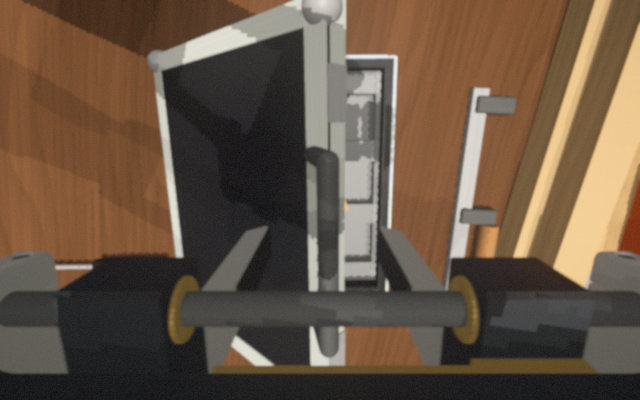

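Request:
{"api": "send_rows", "payload": {
  "plan": [0,0,6,0,1,0,0,0,0,1,0,0,0,0,1,0,0,0,0,1,0,0,0,0,1,0,0,0,0,1,0,0,0,0,1]
}}

```text
clock: 4.35
tcp_pos: [0.5906, -0.1355, 0.263]
tcp_rot: [0.002, 0.647, 0.763, 0.002]
ft_force: [6.0, -0.1, 0.2]
opening: 0.0111
```

Run:
```python
from h import *
s=st(); p=np.load("case.npy")
h=lid_pts(p,p[3],[[.27,0,.042]])[0]; b=np.radians(99.2); Y=np.array([np.sin(b),-np.cos(b)])
a0=p[3]; prev=h
for a in np.linspace(a0,1.85,23)[1:]:
    q=lid_pts(p,a,[[.27,0,.042]])[0]; d=q-prev; prev=q
    print(round(a,2),np.round([d[:2]@Y*1000,-d[2]*1000],1), np.round(q,3))
```

```text
t 4.3 tcp [ 590.6 -135.5  263. ] xaxis 99.4 z [ 0.006  0.    -1.   ] F [ 6.  -0.1  0.2] op 11.1 j [-0.32  0.21  1.12  0.    1.81 -0.48]
0.81 [-10.9  -8.1] [ 0.579 -0.142  0.29 ]
0.86 [-11.3  -7.5] [ 0.568 -0.144  0.297]
0.9 [-11.7  -6.9] [ 0.557 -0.146  0.304]
0.95 [-12.   -6.4] [ 0.545 -0.148  0.311]
1.0 [-12.3  -5.8] [ 0.533 -0.15   0.316]
1.05 [-12.6  -5.1] [ 0.52  -0.152  0.321]
1.1 [-12.8  -4.5] [ 0.507 -0.154  0.326]
1.15 [-13.   -3.9] [ 0.495 -0.156  0.33 ]
1.2 [-13.2  -3.2] [ 0.482 -0.158  0.333]
1.25 [-13.4  -2.5] [ 0.468 -0.16   0.336]
1.3 [-13.5  -1.9] [ 0.455 -0.162  0.337]
1.35 [-13.5  -1.2] [ 0.442 -0.165  0.339]
1.4 [-13.6  -0.5] [ 0.428 -0.167  0.339]
1.45 [-13.6   0.1] [ 0.415 -0.169  0.339]
1.5 [-13.6   0.8] [ 0.401 -0.171  0.338]
1.55 [-13.5   1.5] [ 0.388 -0.173  0.337]
1.6 [-13.4   2.2] [ 0.375 -0.175  0.335]
1.65 [-13.3   2.8] [ 0.362 -0.178  0.332]
1.7 [-13.1   3.5] [ 0.349 -0.18   0.328]
1.75 [-12.9   4.1] [ 0.336 -0.182  0.324]
1.8 [-12.7   4.8] [ 0.323 -0.184  0.319]
1.85 [-12.5   5.4] [ 0.311 -0.186  0.314]
```

Gripped the bar (11 mm). Swing along the arc.

Request:
{"api": "send_rows", "payload": {
  "plan": [0,-11,-8,0,1,0,-11,-7.5,0,1,0,-12,-7,0,1,0,-12,-6.5,0,1,0,-12,-6,0,1,0,-12.5,-5,0,1,0,-13,-4.5,0,1,0,-13,-4,0,1,0,-13,-3,0,1,0,0,0,0,1]
}}

```text
clock: 5.35
tcp_pos: [0.4809, -0.1546, 0.3171]
tcp_rot: [0.004, 0.648, 0.762, 0.001]
ft_force: [0.7, -2.4, 9.1]
opening: 0.0111
```

Run:
```python
from h import *
st()
save("scene","f1.png",(150,40,400,240),3)
```

```text
t 5.3 tcp [ 480.9 -154.6  317.1] xaxis 99.3 z [ 0.007 -0.004 -1.   ] F [ 0.7 -2.4  9.1] op 11.1 j [-0.42 -0.01  1.26 -0.    1.89 -0.59]
```

View pics/f1.png

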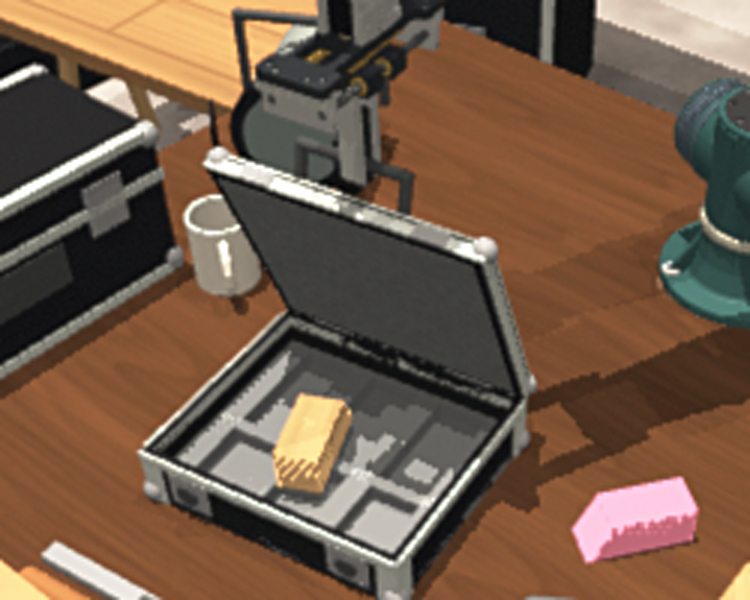

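Request:
{"api": "send_rows", "payload": {
  "plan": [0,-13.5,-2,0,1,0,-13.5,-2,0,1,0,-13.5,-1,0,1,0,-13.5,0,0,1,0,-13.5,0,0,1,0,-13.5,1,0,1,0,-13.5,1.5,0,1,0,-13.5,2,0,1,0,-13.5,3,0,1,0,-13,3.5,0,1,0,-13,4,0,1,0,-12,4.5,0,1]
}}

```text
clock: 6.6
tcp_pos: [0.3237, -0.1807, 0.3006]
tcp_rot: [0.003, 0.647, 0.762, 0.0]
ft_force: [2.9, -3.8, 4.9]
opening: 0.0119
```

Run:
```python
from h import *
st()
save("scene","g1.png",(150,20,400,220),3)
```

```text
t 6.6 tcp [ 323.7 -180.7  300.6] xaxis 99.3 z [ 0.005 -0.004 -1.   ] F [ 2.9 -3.8  4.9] op 11.9 j [-0.66 -0.32  1.55 -0.    1.91 -0.83]
```

View pics/g1.png

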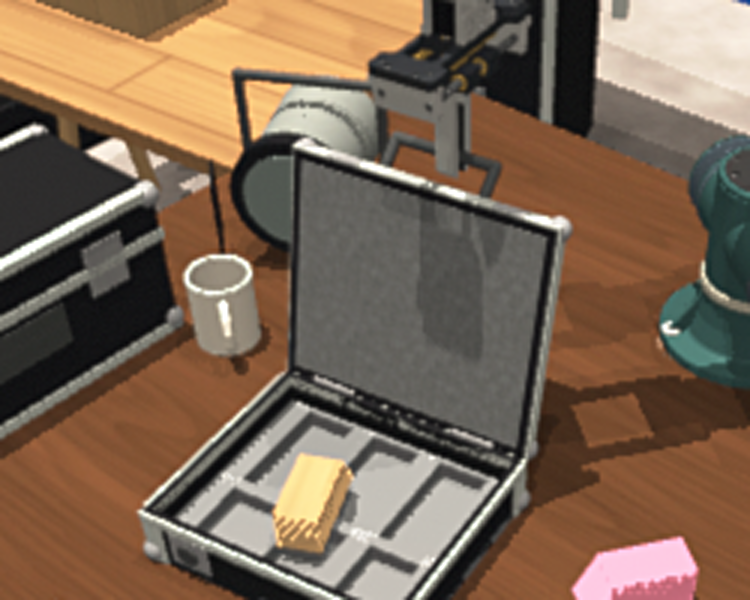

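Request:
{"api": "send_rows", "payload": {
  "plan": [0,0,0,0,0.5,0,0,0,0,0.5,0,0,-10,0,0.5,0,0,-30,0,0.3,0,0,-45,0,-1,0,0,-45,0,-1,0,40,-10,0,-1,0,45,0,0,-1,0,45,0,0,-1,0,0,0,0,-1]
}}

```text
clock: 7.65
tcp_pos: [0.4555, -0.1575, 0.4353]
tcp_rot: [-0.004, 0.645, 0.764, -0.0]
ft_force: [0.4, -0.2, -1.2]
opening: 0.0761
```

Run:
```python
from h import *
st()
save("scene","h1.png",(150,20,400,220),3);save("top","h2.png",(140,80,460,260),2.4); save("wrist","h3.png")
```

```text
t 7.7 tcp [ 455.5 -157.5  435.3] xaxis 99.6 z [-0.007  0.004 -1.   ] F [ 0.4 -0.2 -1.2] op 76.1 j [-0.45  0.01  0.99  0.    2.15 -0.62]
```

View pics/h1.png

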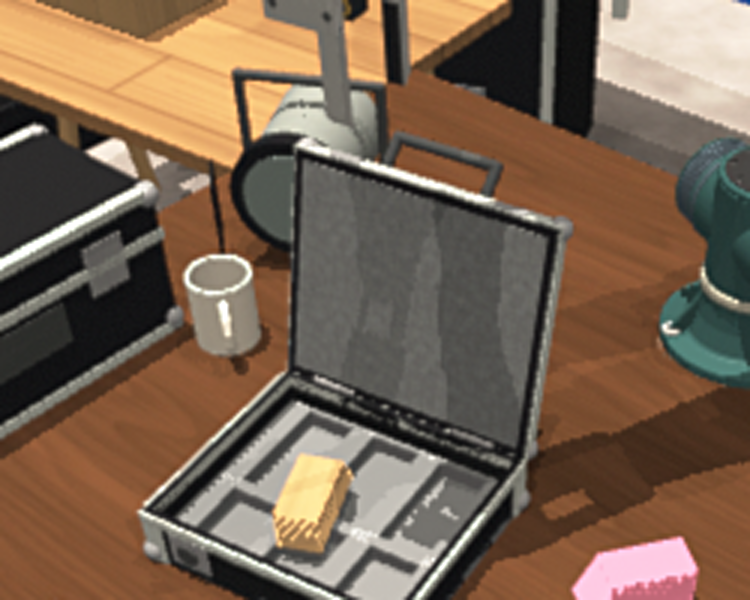

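View pics/h2.png

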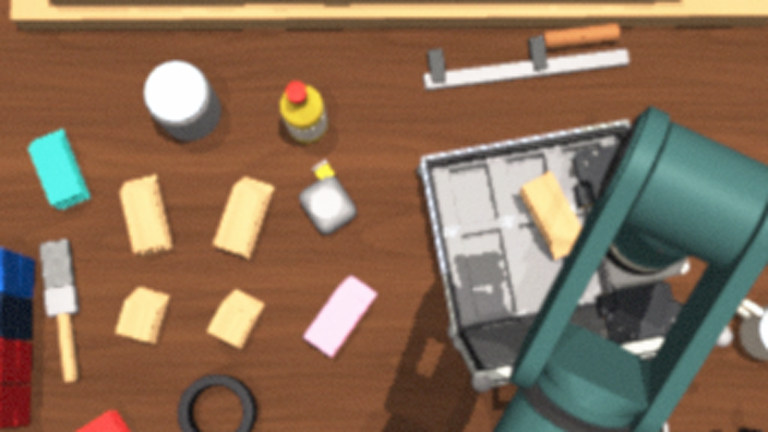

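View pics/h3.png

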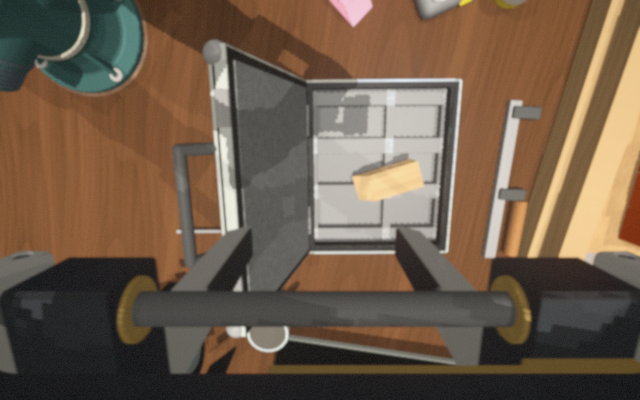

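```bash
cat >> h.py <<'E'
def block_pts(L,x,y,z,yaw,k):
    h=.0225; P=[]
    for sy in(-1,1):
        for sz in(-1,1):
            P.append((-L/2,sy*h,sz*h))
            side=[sy,-sy,sz,-sz][k]
            P.append((L/2 if side>0 else L/2-.024,sy*h,sz*h))
    P=np.array(P); c,s=np.cos(yaw),np.sin(yaw)
    return np.c_[x+c*P[:,0]-s*P[:,1],y+s*P[:,0]+c*P[:,1],z+P[:,2]]
def fit(L,masks,x0,y0,z,fz=False):
    """masks: list of (cam, boolmask). returns best fits"""
    from scipy.optimize import minimize
    S=2; ms=[]
    for c,m in masks:
        ys,xs=np.nonzero(m); b=(xs.min()-15,ys.min()-15,xs.max()+16,ys.max()+16)
        mm=np.zeros((b[3]-b[1],b[2]-b[0]),np.float32)
        y1,x1=max(b[1],0),max(b[0],0); sub=m[y1:b[3],x1:b[2]].astype(np.float32); mm[y1-b[1]:y1-b[1]+sub.shape[0],x1-b[0]:x1-b[0]+sub.shape[1]]=sub
        mm=cv2.GaussianBlur(cv2.resize(mm,None,fx=S*2,fy=S*2,interpolation=cv2.INTER_NEAREST),(0,0),2)
        ms.append((c,mm,b))
    def cost(p,k):
        t=0
        for c,m,b in ms:
            q=proj(c,block_pts(L,p[0],p[1],p[3] if fz else z,p[2],k))
            q=((q-b[:2]+.5)*S*2)
            im=np.zeros(m.shape,np.float32); cv2.fillConvexPoly(im,np.round(cv2.convexHull(q.astype(np.float32))*16).astype(np.int32),1.,shift=4)
            im=cv2.GaussianBlur(im,(0,0),2)
            t+=np.abs(im-m).sum()/m.sum()
        return t/len(ms)
    best=[]
    for k in range(4):
        for yaw in np.radians(np.arange(0,360,30)): best.append((cost([x0,y0,yaw,z],k),k,yaw))
    best.sort(); out=[]
    for c,k,yaw in best[:8]:
        p0=np.array([x0,y0,yaw]+([z] if fz else [])); sim=np.vstack([p0]+[p0+d for d in np.diag([.008,.008,.2,.01][:len(p0)])])
        o=minimize(cost,p0,args=(k,),method="Nelder-Mead",options=dict(initial_simplex=sim,xatol=2e-4,fatol=1e-4)); out.append((o.fun,k,o.x))
    out.sort(key=lambda q:q[0]); return out
E
python3 - <<'E'
from h import *
for n in("top","scene","wrist"):
    vision.get_image(n)
    for nm in("long1","short1","case"):
        for d in outline_of(nm,n):
            ys,xs=np.nonzero(d["pixels"]); print(n,nm,round(d["p"],2),d["extent"],len(xs),(xs.mean().round(1),ys.mean().round(1)) if len(xs) else "")
            if n!="wrist" and nm!="case" and len(xs): print("    ",np.round(onz(cam(n),(xs.mean(),ys.mean()),.025)[0],3), vision.get_image.__name__)
st()
E
```

```text
top long1 0.88 [152.2, 133.3, 176.3, 167.5] 485 (np.float64(163.6), np.float64(150.2))
     [0.641 0.53  0.025] drawn_camera
top long1 0.71 [188.3, 153.6, 213.1, 188.8] 489 (np.float64(200.2), np.float64(169.5))
     [0.573 0.405 0.025] drawn_camera
top long1 0.65 [214.2, 235.9, 245.9, 267.9] 446 (np.float64(229.5), np.float64(251.4))
     [0.296 0.303 0.025] drawn_camera
top long1 0.6 [266.1, 194.2, 296.9, 227.1] 490 (np.float64(281.3), np.float64(211.0))
     [0.429 0.13  0.025] drawn_camera
top long1 0.59 [359.8, 151.6, 384.4, 186.1] 492 (np.float64(369.3), np.float64(168.5))
     [ 0.572 -0.172  0.025] drawn_camera
top long1 0.58 [228.0, 153.2, 252.0, 186.5] 467 (np.float64(240.5), np.float64(170.7))
     [0.568 0.269 0.025] drawn_camera
top short1 0.56 [227.8, 196.5, 251.0, 225.3] 322 (np.float64(237.7), np.float64(212.0))
     [0.427 0.277 0.025] drawn_camera
top short1 0.55 [187.7, 201.0, 208.4, 221.3] 347 (np.float64(199.2), np.float64(210.8))
     [0.433 0.406 0.025] drawn_camera
top case 0.56 [311.5, 132.0, 444.0, 244.3] 4634 (np.float64(350.5), np.float64(182.1))
scene lon
[... 452 characters left out ...]
t64(353.1))
     [0.65  0.537 0.025] drawn_camera
scene short1 0.71 [389.2, 226.2, 422.4, 252.8] 568 (np.float64(406.0), np.float64(237.5))
     [0.429 0.284 0.025] drawn_camera
scene short1 0.59 [430.0, 246.5, 467.7, 282.5] 642 (np.float64(446.8), np.float64(263.2))
     [0.436 0.413 0.025] drawn_camera
scene case 0.56 [193.3, 66.0, 339.3, 242.3] 14025 (np.float64(277.1), np.float64(153.4))
wrist long1 0.84 [350.1, 156.2, 425.1, 199.8] 1988 (np.float64(388.3), np.float64(178.8))
wrist case 0.85 [174.4, 37.9, 459.4, 336.3] 43990 (np.float64(318.0), np.float64(162.3))
t 8.4 tcp [ 450.9 -158.4  439.6] xaxis 99.3 z [ 0. -0. -1.] F [ 0.9  0.1 -0.3] op 94.1 j [-0.46  0.    0.99  0.    2.15 -0.62]
```

```bash
cat > fitall.py <<'E'
from h import *
import sys
def masks(name,cams):
    o={}
    for n in cams:
        vision.get_image(n); s=r.get_state(); o[n]=(cam(n,s),outline_of(name,n))
    return o
def pick(o,n,x,y,z,tol=14):
    c,l=o[n]; q=proj(c,[[x,y,z]])[0]; b=None
    for d in l:
        ys,xs=np.nonzero(d["pixels"])
        if len(xs)<30: continue
        e=np.hypot(xs.mean()-q[0],ys.mean()-q[1])
        if e<tol and (b is None or e<b[0]): b=(e,d["pixels"])
    return None if b is None else (c,b[1])
E
python3 - <<'E'
from fitall import *
o=masks("long1",["top","scene","wrist"]); 
m=[q for q in(pick(o,"wrist",.565,-.178,.054,25),pick(o,"scene",.565,-.178,.054,25)) if q]; print(len(m))
for f in fit(.110,m,.565,-.178,.0545,True)[:3]: print("long3",round(f[0],3),f[1],np.round(f[2],4),np.degrees(f[2][2]).round(1))
for x,y in((.573,.405),(.568,.269)):
    m=[q for q in(pick(o,n,x,y,.0225) for n in("top","scene")) if q]
    for f in fit(.110,m,x,y,.0225)[:3]: print("long",len(m),round(f[0],3),f[1],np.round(f[2],4),np.degrees(f[2][2]).round(1))
o=masks("short1",["top","scene"])
for x,y in((.433,.406),(.427,.277)):
    m=[q for q in(pick(o,n,x,y,.0225) for n in("top","scene")) if q]
    for f in fit(.070,m,x,y,.0225)[:3]: print("short",len(m),round(f[0],3),f[1],np.round(f[2],4),np.degrees(f[2][2]).round(1))
E
```

```text
2
long3 0.066 3 [ 0.5644 -0.1655  3.6196  0.0527] 207.4
long3 0.067 3 [ 0.5642 -0.1652  3.6274  0.0549] 207.8
long3 0.148 0 [ 0.5631 -0.1662  3.5995  0.051 ] 206.2
long 2 0.079 3 [0.578  0.4087 0.2376] 13.6
long 2 0.144 0 [0.5804 0.409  0.229 ] 13.1
long 2 0.154 2 [0.572  0.4072 3.3849] 193.9
long 2 0.078 3 [0.5737 0.2684 5.9587] 341.4
long 2 0.126 0 [0.5764 0.2662 5.9394] 340.3
long 2 0.13 1 [0.5669 0.2698 2.8577] 163.7
short 2 0.086 3 [ 0.4345  0.4091 -0.2991] -17.1
short 2 0.086 3 [0.4348 0.4088 5.9872] 343.0
short 2 0.151 2 [0.4337 0.4089 2.8646] 164.1
short 2 0.08 3 [0.4278 0.2788 5.7752] 330.9
short 2 0.08 3 [0.4278 0.2793 5.7829] 331.3
short 2 0.152 2 [0.4272 0.2795 2.6429] 151.4
```

Run:
```python
from h import *
p=np.load("case.npy"); s=st()
for n,box,f in(("wrist",(290,60,480,270),3.5),("top",(300,110,440,250),5)):
    im=vision.get_image(n)[:,:,::-1].copy()[box[1]:box[3],box[0]:box[2]]; im=cv2.resize(im,None,fx=f,fy=f,interpolation=3)[:600]
    raw=im.copy()
    Q=case_pts(p,[[a*.123,b*.1455,.066] for a,b in((-1,-1),(-1,1),(1,1),(1,-1))])
    cv2.polylines(im,[((proj(cam(n,s),Q)-box[:2]+.5)*f).astype(int)],True,(0,0,255),1)
    for cx,hx in((.048,.061),(-.068,.041)):
        for y in(-.083,0,.083):
            B=case_pts(p,[[cx+a*hx,y+b*.0285,.032] for a,b in((-1,-1),(-1,1),(1,1),(1,-1))]); cv2.polylines(im,[((proj(cam(n,s),B)-box[:2]+.5)*f).astype(int)],True,(0,255,0),1)
    cv2.imwrite(f"pics/i_{n}.png",im); cv2.imwrite(f"pics/ir_{n}.png",raw)
```

```text
t 8.9 tcp [ 451.2 -158.3  439.4] xaxis 99.3 z [-0.  0. -1.] F [-0.5 -0.6 -0.5] op 93.8 j [-0.46  0.    0.99  0.    2.15 -0.62]
```

View pics/i_wrist.png

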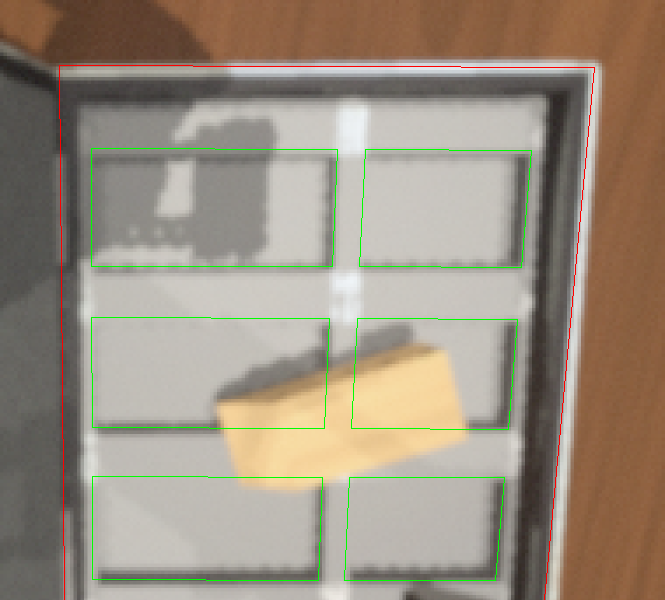

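View pics/i_top.png

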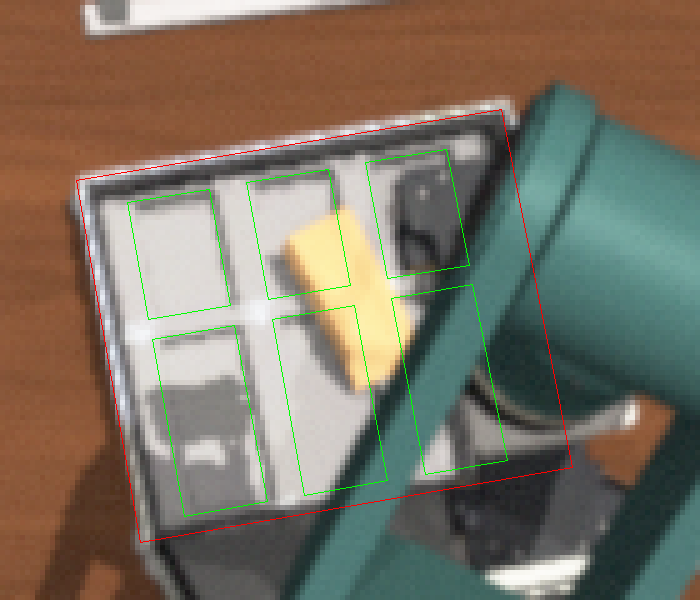

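Run:
```python
from h import *
p=np.load("case.npy"); p[0]+=.001; p[1]-=.001; np.save("case2.npy",p)
for n,x in(("L",.048),("S",-.068)):
    for y in(-.083,0,.083): print(n,y,np.round(case_pts(p,[[x,y,.012]])[0],4))
print(np.degrees(p[2]))
delta([.573,-.161,.20],27.6)
```

```text
L -0.083 [ 0.4862 -0.0745  0.012 ]
L 0 [ 0.4995 -0.1564  0.012 ]
L 0.083 [ 0.5127 -0.2384  0.012 ]
S -0.083 [ 0.6008 -0.056   0.012 ]
S 0 [ 0.614  -0.1379  0.012 ]
S 0.083 [ 0.6273 -0.2199  0.012 ]
189.1850404712368
t 9.0 tcp [ 451.1 -158.3  439.4] xaxis 99.3 z [ 0.  0. -1.] F [ 0.1  0.1 -1. ] op 94.3 j [-0.46  0.    0.99  0.    2.15 -0.62]
tool delta mm [-22.4 119.8 239.5] |d| 269 yaw 1.252
  after-yaw axes [106.8  58.8]
```

Request:
{"api": "send_rows", "payload": {
  "plan": [-8,40,0,0,-1,-7,40,0,0,-1,-7,40,0,0,-1,0,0,20,0.139,-1,0,0,20,0.139,-1,0,0,20,0.139,-1,0,0,20,0.139,-1,0,0,20,0.139,-1,0,0,20,0.139,-1,0,0,20,0.139,-1,0,0,20,0.139,-1,0,0,20,0.14,-1]
}}

```text
clock: 10.2
tcp_pos: [0.573, -0.1605, 0.2585]
tcp_rot: [-0.0, 0.972, 0.236, -0.0]
ft_force: [0.3, -0.1, 0.8]
opening: 0.0941
```

Run:
```python
from fitall import *
delta([.573,-.161,.056],27.6); save("wrist","j.png")
o=masks("long1",["wrist","scene"])
m=[q for q in(pick(o,n,.5643,-.1654,.054,40) for n in("wrist","scene")) if q]; print(len(m),[int(q[1].sum()) for q in m])
for f in fit(.110,m,.565,-.165,.0545)[:2]: print("long3",round(f[0],3),f[1],np.round(f[2],4),np.degrees(f[2][2]).round(1))
```

```text
t 10.2 tcp [ 573.  -160.5  258.5] xaxis 27.3 z [-0.  0. -1.] F [ 0.3 -0.1  0.8] op 94.1 j [-0.37  0.19  1.16  0.    1.8   0.73]
tool delta mm [-2.000e-01  4.000e-01  2.025e+02] |d| 202 yaw -0.006
  after-yaw axes [-0.2  0.4]
2 [3399, 621]
long3 0.034 3 [ 0.5646 -0.1661  3.6106] 206.9
long3 0.098 1 [ 0.5648 -0.1661  3.6176] 207.3
```

View pics/j.png

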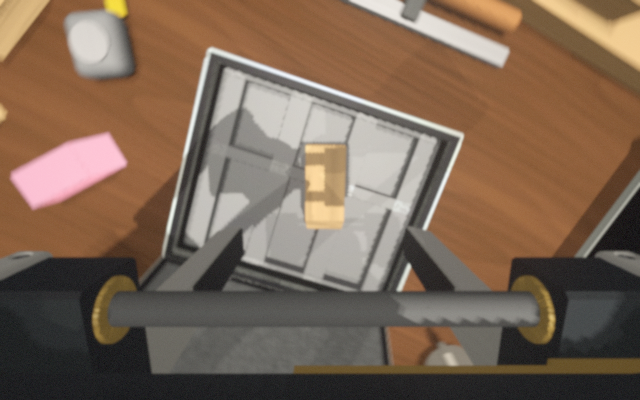

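Request:
{"api": "send_rows", "payload": {
  "plan": [0,0,45,0,-1,0,0,45,0,-1,0,0,45,0,-1,0,0,45,0,-0.6,0,0,15,0,-0.4,0,0,7,0,-0.2,0,0,0,0,1,0,0,0,0,1,0,0,0,0,1,0,0,0,0,1,0,0,0,0,1],
  "grip_force": 25
}}

```text
clock: 11.55
tcp_pos: [0.5747, -0.1612, 0.0601]
tcp_rot: [0.001, 0.971, 0.239, 0.002]
ft_force: [-0.0, -0.4, 6.4]
opening: 0.0447
```

Run:
```python
from h import *
delta([.4995+.0099,-.1564+.0016,.075],9.2)
```

```text
t 11.6 tcp [ 574.7 -161.2   60.1] xaxis 27.6 z [ 0.005 -0.002 -1.   ] F [-0.  -0.4  6.4] op 44.7 j [-0.37  0.26  1.47  0.    1.41  0.72]
tool delta mm [-54.9 -35.9 -15.3] |d| 67 yaw 0.321
  after-yaw axes [-63.5 -16.7]
```

Request:
{"api": "send_rows", "payload": {
  "plan": [0,0,-20,0,1,0,0,-20,0,1,0,0,-5,0.107,1,0,0,0,0.107,1,0,0,0,0.107,1,-32,-8,0,0,1,-31,-8,0,0,1,0,0,0,0,1]
}}

```text
clock: 12.35
tcp_pos: [0.5043, -0.1538, 0.101]
tcp_rot: [-0.001, 0.997, 0.08, -0.002]
ft_force: [0.2, 0.5, -1.8]
opening: 0.0451
```

Run:
```python
from fitall import *
delta([.4995+.0099,-.1564+.0016,.040],9.2); save("scene","k.png",(150,60,400,240),3)
o=masks("long1",["wrist","scene"])
m=[q for q in(pick(o,n,.50,-.156,.09,40) for n in("wrist","scene")) if q]; print(len(m),[int(q[1].sum()) for q in m])
for f in fit(.110,m,.50,-.156,.09,True)[:2]: print("long3",round(f[0],3),f[1],np.round(f[2],4),np.degrees(f[2][2]).round(1))
```

```text
t 12.3 tcp [ 504.3 -153.8  101. ] xaxis 9.2 z [-0.005  0.002 -1.   ] F [ 0.2  0.5 -1.8] op 45.1 j [-0.4   0.09  1.58 -0.    1.48  1.01]
tool delta mm [ 5.1  2.  61. ] |d| 61 yaw -0.000
  after-yaw axes [4.8 1.8]
1 [574]
long3 0.194 3 [ 0.4963 -0.1578  3.2937  0.097 ] 188.7
long3 0.281 2 [ 0.5092 -0.1636  0.1552  0.0854] 8.9
```

View pics/k.png

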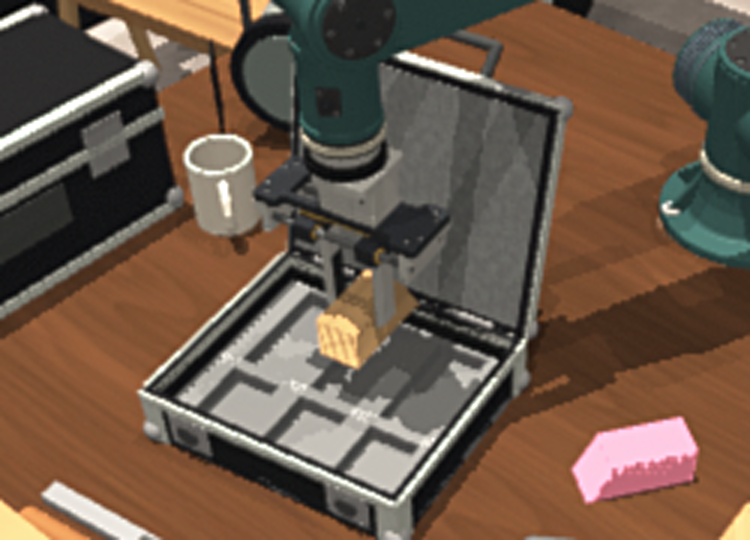

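Run:
```python
from h import *
c=cam("scene")
for z in(.1,.2,.3,.4,.45,.5): print(z,(proj(c,[[.504,-.154,z]])[0]-[150,60])*3)
D=[(.088,1.372,.5495,.2043),(.21,.82,.5754,.411),(.19,1.16,.5950,.2585),(0,.99,.478,.4394),(-.32,1.55,.3707,.3006),(.26,1.47,.597,.060)]
A=[];b=[]
for a,e,R_,z in D:
    A+= [[np.sin(a),np.sin(a+e),0,1],[np.cos(a),np.cos(a+e),1,0]]; b+=[R_,z]
print(np.linalg.lstsq(np.array(A),np.array(b),rcond=None))
```

```text
0.1 [359.94434045 313.60439378]
0.2 [352.55567272 234.61249124]
0.3 [344.2366009  145.67368187]
0.4 [334.79957762  44.78290565]
0.45 [329.58896339 -10.92352845]
0.5 [324.00301786 -70.64261188]
(array([ 0.39558469,  0.49615558, -0.2378925 ,  0.03692034]), array([0.00316572]), np.int32(4), array([3.71652528, 3.14282144, 0.4459708 , 0.33350159]))
```

Run:
```python
from h import *
save("scene","l.png",(200,0,480,200),2.8)
```

```text
(no output)
```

View pics/l.png

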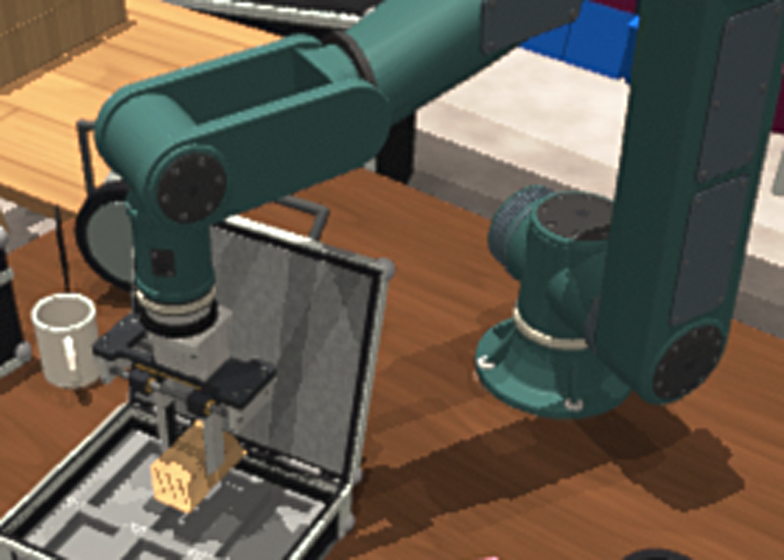

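Run:
```python
from h import *
c=cam("scene"); j1=-.40
for R_,uv in((.527,(192/2.8+200,185/2.8)),(.037,(688/2.8+200,358/2.8))):
    f=lambda p: proj(c,[[R_*np.cos(j1)-p[1]*np.sin(j1),R_*np.sin(j1)+p[1]*np.cos(j1),p[0]]])[0]-uv
    print(least_squares(f,[.3,.05]).x)
h=lid_pts(np.load("case2.npy"),1.8,[[.27,0,.042]]);
im=vision.get_image("scene")
```

```text
[0.45451948 0.11262585]
[0.1928912  0.24566617]
```

Request:
{"api": "send_rows", "payload": {
  "plan": [5,2,20,0,1,0,0,20,0,1,0,0,12,0,1,0,0,5,0,1,0,0,2,0,1,0,0,0,0,1]
}}

```text
clock: 13.3
tcp_pos: [0.514, -0.1561, 0.0439]
tcp_rot: [0.0, 0.997, 0.08, 0.0]
ft_force: [0.1, -0.0, -1.6]
opening: 0.0452
```

Run:
```python
from h import *
st();save("scene","m.png",(150,60,400,240),3)
```

```text
t 13.3 tcp [ 514.  -156.1   43.9] xaxis 9.2 z [ 0.001 -0.    -1.   ] F [ 0.1 -0.  -1.6] op 45.2 j [-0.4   0.15  1.63  0.    1.36  1.01]
```

View pics/m.png

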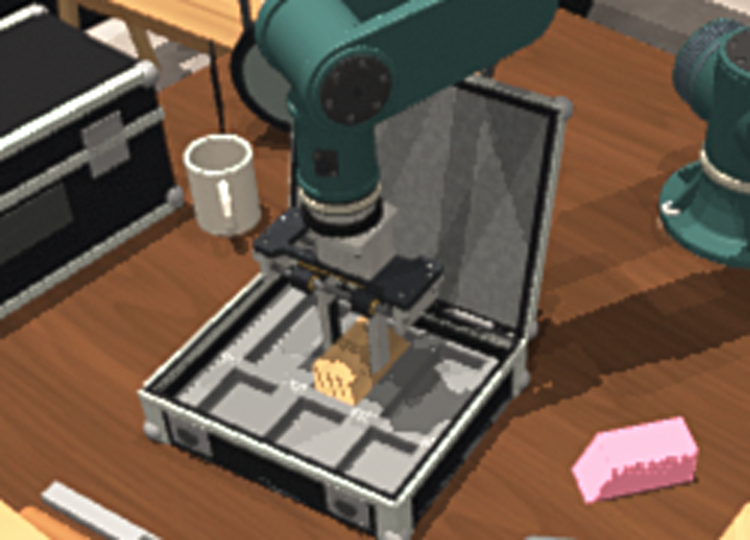

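Request:
{"api": "send_rows", "payload": {
  "plan": [-4.5,0.5,0,0,1,0,0,2,0,1,0,0,2,0,1,0,0,0,0,1,0,0,0,0,1]
}}

```text
clock: 13.85
tcp_pos: [0.5093, -0.1574, 0.04]
tcp_rot: [0.0, 0.997, 0.08, 0.0]
ft_force: [-1.7, -0.0, 1.8]
opening: 0.0449
```

Run:
```python
from h import *
delta([.5094,-.1548,.040],9.2)
```

```text
t 13.8 tcp [ 509.3 -157.4   40. ] xaxis 9.2 z [ 0. -0. -1.] F [-1.7 -0.   1.8] op 44.9 j [-0.41  0.14  1.65 -0.    1.35  1.  ]
tool delta mm [ 0.5 -2.6  0. ] |d| 3 yaw 0.000
  after-yaw axes [ 0.5 -2.6]
```

Request:
{"api": "send_rows", "payload": {
  "plan": [0,-1,0,0,1,0,0,0.5,0,-0.25,0,0,0,0,-0.25,0,0,0,0,-0.25,0,0,-20,0,-0.25,0,0,-40,0,-0.25,0,0,-45,0,-1,0,0,-45,0,-1,0,0,-45,0,-1,0,0,-45,0,-1,0,0,0,0,-1]
}}

```text
clock: 14.95
tcp_pos: [0.5117, -0.1572, 0.2873]
tcp_rot: [0.003, 0.997, 0.08, 0.007]
ft_force: [1.2, -0.4, 0.3]
opening: 0.0927
```

Run:
```python
from fitall import *
save("wrist","n.png");save("scene","n2.png",(150,60,400,240),3)
o=masks("long1",["wrist","scene"])
m=[q for q in(pick(o,n,.50,-.156,.0345,40) for n in("wrist","scene")) if q]; print(len(m),[int(q[1].sum()) for q in m])
for f in fit(.110,m,.50,-.156,.0345,True)[:2]: print("long3",round(f[0],3),f[1],np.round(f[2],4),np.degrees(f[2][2]).round(1))
```

```text
2 [2719, 524]
long3 0.116 3 [ 0.4965 -0.1579  3.2974  0.0378] 188.9
long3 0.165 0 [ 0.4962 -0.1578  3.2965  0.0376] 188.9
```

View pics/n.png

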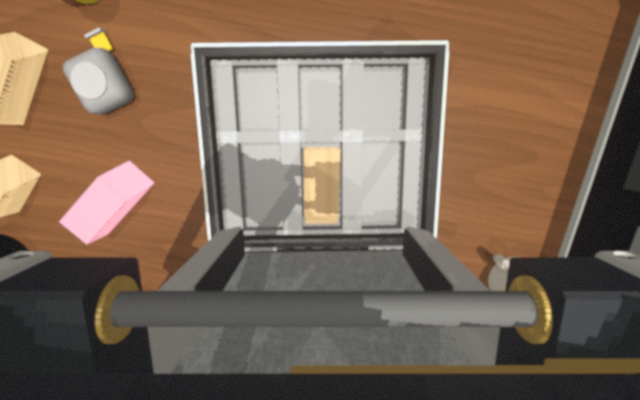

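View pics/n2.png

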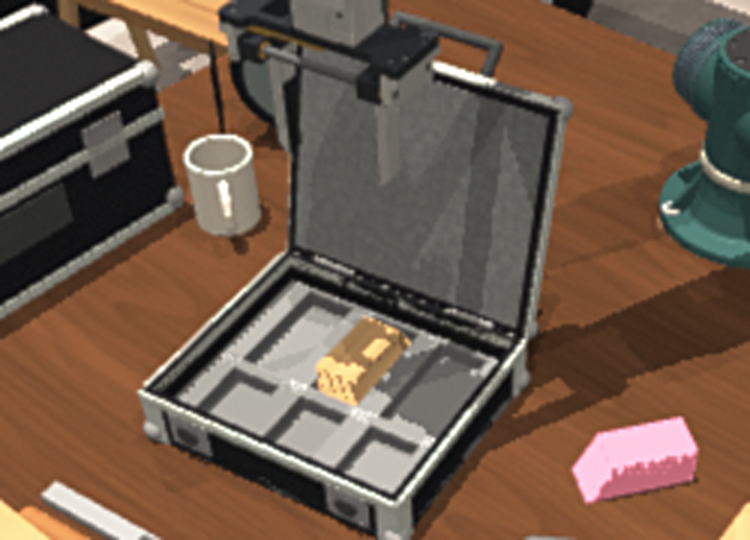

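Run:
```python
from h import *
delta([.5642,.2716,.26],341.4)
```

```text
t 15.2 tcp [ 508.3 -155.9  276.5] xaxis 9.2 z [-0.004  0.002 -1.   ] F [ 0.1 -0.4 -0.4] op 93.8 j [-0.4   0.05  1.27  0.    1.83  1.01]
tool delta mm [ 123.7 -413.    17.1] |d| 431 yaw 0.486
  after-yaw axes [ -83.4 -423. ]
```

Request:
{"api": "send_rows", "payload": {
  "plan": [13.7,-45.9,0,0,-1,13.7,-45.9,0,0,-1,13.7,-45.9,0,0,-1,13.7,-45.9,0,0,-1,13.7,-45.9,0,0,-1,13.7,-45.9,0,0,-1,13.7,-45.9,0,0,-1,13.7,-45.9,0,0,-1,13.7,-45.9,0,0,-1,0,0,5,0.148,-1,0,0,5,0.148,-1,0,0,5,0.148,-1]
}}

```text
clock: 16.45
tcp_pos: [0.564, 0.2719, 0.2613]
tcp_rot: [0.001, 0.99, -0.143, -0.002]
ft_force: [0.5, 0.0, 0.9]
opening: 0.0942
```

Request:
{"api": "send_rows", "payload": {
  "plan": [0,0,5,0.04,-1,0,0,0,0,-1]
}}

```text
clock: 16.65
tcp_pos: [0.5637, 0.2711, 0.256]
tcp_rot: [0.001, 0.987, -0.161, -0.002]
ft_force: [-0.0, -0.1, -0.3]
opening: 0.094
```

```bash
cat > look.py <<'E'
from fitall import *
import sys
kind,x,y,z=sys.argv[1],*map(float,sys.argv[2:5]); L=.11 if kind=="long1" else .07
save("wrist",sys.argv[5])
o=masks(kind,["wrist","scene","top"])
m=[q for q in(pick(o,n,x,y,z,T) for n,T in(("wrist",50),("scene",15),("top",12))) if q]; print(len(m),[int(q[1].sum()) for q in m])
F=fit(L,m[:2],x,y,z)
for f in F[:3]: print(kind,round(f[0],3),f[1],np.round(f[2],4),np.degrees(f[2][2]).round(1)%360)
b=F[0][2]; off=-.010 if kind=="long1" else -.008
g=[b[0]+off*np.cos(b[2]),b[1]+off*np.sin(b[2]),float(sys.argv[6])]
xa=np.degrees(b[2]) if len(sys.argv)<8 else np.degrees(b[2])+180
delta(g,xa)
E
python3 look.py long1 .5737 .2684 .0225 o.png .024
```

```text
3 [3317, 972, 101]
long1 0.049 3 [0.5759 0.2697 5.9515] 341.0
long1 0.07 2 [0.5753 0.2701 2.8072] 160.8
long1 0.097 2 [0.5766 0.2695 5.9523] 341.0
t 17.0 tcp [564.8 271.2 259.3] xaxis -18.5 z [ 0.001  0.    -1.   ] F [-0.8 -0.2 -0.2] op 94.1 j [0.36 0.26 1.07 0.   1.81 2.25]
tool delta mm [  0.9  -2.1 235.3] |d| 235 yaw 0.009
  after-yaw axes [ 1.  -2.2]
```

View pics/o.png

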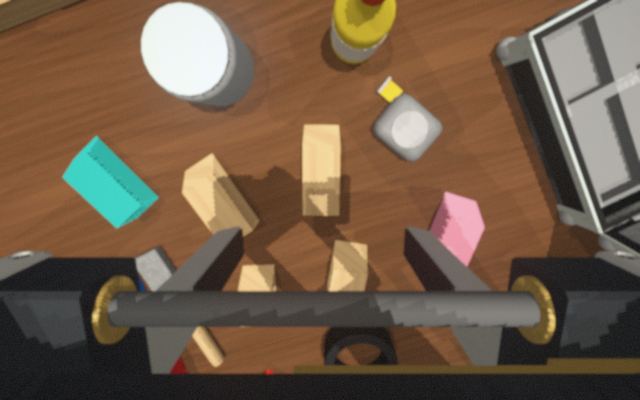

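Request:
{"api": "send_rows", "payload": {
  "plan": [1,-2,45,0.01,-1,0,0,45,0,-1,0,0,45,0,-1,0,0,45,0,-0.6,0,0,35,0,-0.4,0,0,15,0,-0.3,0,0,3,0,0.2,0,0,0,0,1,0,0,0,0,1,0,0,0,0,1,0,0,0,0,1,0,0,0,0,1],
  "grip_force": 30
}}

```text
clock: 18.2
tcp_pos: [0.5681, 0.2733, 0.029]
tcp_rot: [-0.001, 0.986, -0.166, 0.002]
ft_force: [0.2, -0.4, 6.0]
opening: 0.0444
```

Run:
```python
from h import *
delta([.4862-.0099,-.0745-.0016,.12],9.2)
```

```text
t 18.2 tcp [568.1 273.3  29. ] xaxis -19.1 z [ 0.005  0.002 -1.   ] F [ 0.2 -0.4  6. ] op 44.4 j [ 0.36  0.35  1.41 -0.    1.37  2.26]
tool delta mm [ 28.  359.9 -91.9] |d| 373 yaw -0.494
  after-yaw axes [-146.5  330.3]
```

Request:
{"api": "send_rows", "payload": {
  "plan": [0,0,-20,0,1,0,0,-25,-0.124,1,0,0,-25,-0.124,1,0,0,-25,-0.123,1,0,0,-10,-0.123,1,-21,47,0,0,1,-21,47,0,0,1,-21,47,0,0,1,-21,47,0,0,1,-21,47,0,0,1,-21,47,0,0,1,-20,48,0,0,1]
}}

```text
clock: 19.4
tcp_pos: [0.4767, -0.0673, 0.1312]
tcp_rot: [-0.0, 0.997, 0.081, 0.0]
ft_force: [0.4, -0.1, -1.2]
opening: 0.0447
```

Request:
{"api": "send_rows", "payload": {
  "plan": [0,0,0,0,1,0,0,0,0,1]
}}

```text
clock: 19.6
tcp_pos: [0.4775, -0.0665, 0.1311]
tcp_rot: [-0.0, 0.997, 0.079, 0.0]
ft_force: [0.2, 0.7, -2.0]
opening: 0.0452
```

Run:
```python
from h import *
delta([.4862-.009,-.0745-.0015,.041],9.2);save("scene","q.png",(150,60,400,240),3)
```

```text
t 19.6 tcp [477.5 -66.5 131.1] xaxis 9.0 z [ 0.001  0.001 -1.   ] F [ 0.2  0.7 -2. ] op 45.2 j [-0.26 -0.04  1.65  0.    1.53  1.16]
tool delta mm [-1.8  9.4 90.1] |d| 91 yaw -0.003
  after-yaw axes [-1.8  9.3]
```

View pics/q.png

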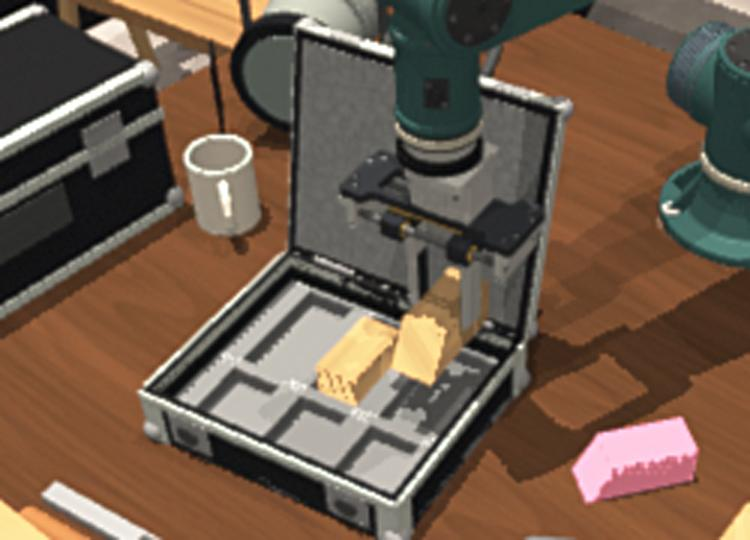

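Request:
{"api": "send_rows", "payload": {
  "plan": [-2,9,0,0,1,0,0,30,0,1,0,0,30,0,1,0,0,15,0,1,0,0,8,0,1,0,0,4,0,1,0,0,2,0,1,0,0,0,0,1,0,0,0,0,1]
}}

```text
clock: 20.55
tcp_pos: [0.478, -0.0751, 0.043]
tcp_rot: [0.0, 0.997, 0.08, 0.001]
ft_force: [0.6, 1.2, -1.5]
opening: 0.0452
```

Run:
```python
from h import *
delta([.4862-.009,-.0745-.0015,.041],9.2);save("scene","q.png",(150,60,400,240),3)
```

```text
t 20.6 tcp [478.  -75.1  43. ] xaxis 9.2 z [ 0.002 -0.    -1.   ] F [ 0.6  1.2 -1.5] op 45.2 j [-0.27  0.03  1.76  0.    1.35  1.14]
tool delta mm [-0.9  0.8  2. ] |d| 2 yaw 0.001
  after-yaw axes [-0.9  0.8]
```

View pics/q.png

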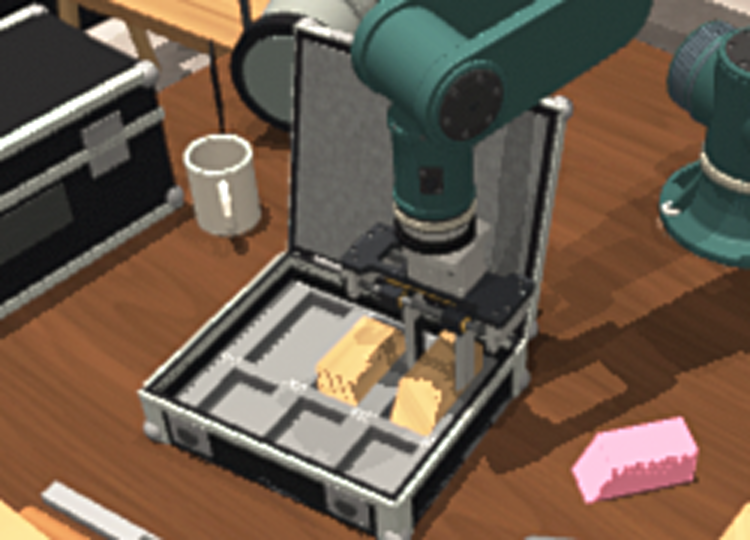

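Request:
{"api": "send_rows", "payload": {
  "plan": [-1,1,2,0,1,0,0,0.5,0,1,0,0,0,0,-0.25,0,0,0,0,-0.25,0,0,0,0,-0.25,0,0,-20,0,-0.25,0,0,-40,0,-0.25,0,0,-45,0,-1,0,0,-45,0,-1,0,0,-45,0,-1,0,0,-20,0,-1,0,0,0,0,-1]
}}

```text
clock: 21.8
tcp_pos: [0.4781, -0.0766, 0.2586]
tcp_rot: [0.001, 0.997, 0.08, 0.004]
ft_force: [0.8, 0.3, -0.4]
opening: 0.0927
```

Run:
```python
from h import *
save("scene","s.png",(150,60,400,240),3); delta([.578-.0097,.4087-.0024,.26],13.6)
```

```text
t 21.9 tcp [477.  -76.3 255.6] xaxis 9.2 z [ 0.003 -0.001 -1.   ] F [-0.1 -0.5 -0.9] op 93.9 j [-0.28 -0.07  1.43  0.    1.78  1.13]
tool delta mm [ 167.4 -461.8   -4.6] |d| 491 yaw -0.077
  after-yaw axes [ 202.3 -447.6]
```

View pics/s.png

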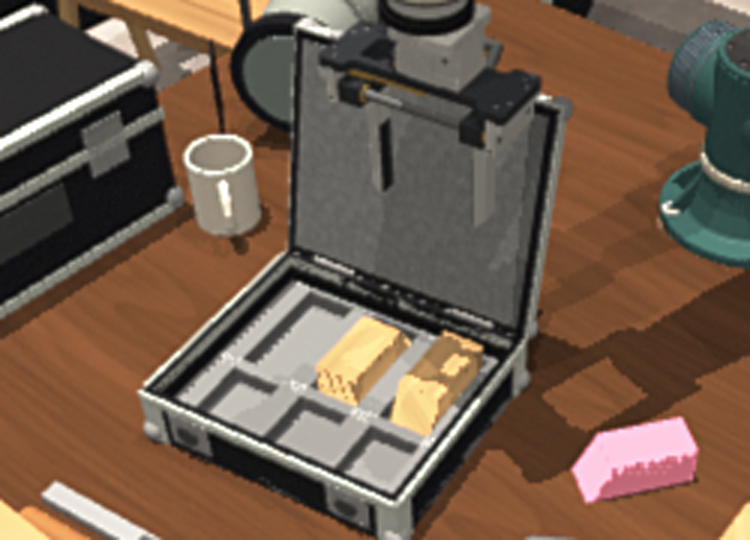

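Request:
{"api": "send_rows", "payload": {
  "plan": [15,-42,0,0,-1,15,-42,0,0,-1,15,-42,0,0,-1,15,-42,0,0,-1,15,-42,0,0,-1,15,-42,0,0,-1,15,-42,0,0,-1,15,-42,0,0,-1,15,-42,0,0,-1,15,-42,0,0,-1,15,-42,0,-0.077,-1,0,0,0,0,-1]
}}

```text
clock: 23.05
tcp_pos: [0.5636, 0.4109, 0.2465]
tcp_rot: [0.001, 0.993, 0.122, -0.005]
ft_force: [0.4, 0.2, -1.7]
opening: 0.0941
```

Request:
{"api": "send_rows", "payload": {
  "plan": [0,0,0,0,-1]
}}

```text
clock: 23.15
tcp_pos: [0.5643, 0.4065, 0.2498]
tcp_rot: [0.002, 0.993, 0.119, -0.003]
ft_force: [-0.4, -0.3, -0.8]
opening: 0.0939
```

```bash
python3 look.py long1 .578 .4087 .0225 u.png .024
```

```text
3 [3369, 909, 309]
long1 0.039 3 [0.5809 0.4104 0.2336] 13.4
long1 0.039 3 [0.5806 0.4105 0.2316] 13.3
long1 0.045 2 [0.5803 0.4105 3.3699] 193.1
t 23.5 tcp [565.4 405.2 255.6] xaxis 13.5 z [ 0.001  0.001 -1.   ] F [ 0.1 -0.4 -0.4] op 94.4 j [ 0.54  0.42  0.86 -0.    1.86  1.87]
tool delta mm [  5.9  -1.5 231.6] |d| 232 yaw 0.003
  after-yaw axes [ 6.2 -1.6]
```

View pics/u.png

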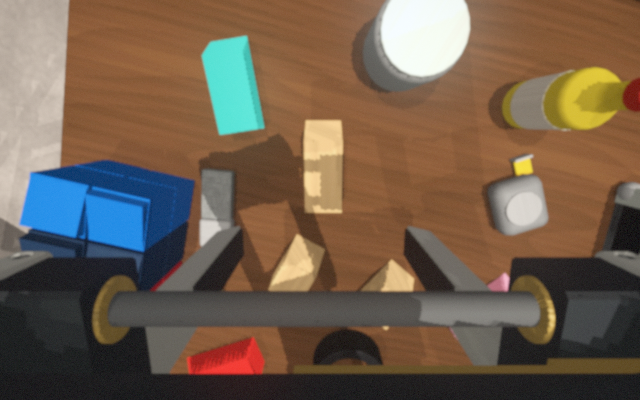

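Request:
{"api": "send_rows", "payload": {
  "plan": [6,-1.5,45,0,-1,0,0,45,0,-1,0,0,45,0,-1,0,0,45,0,-0.6,0,0,33,0,-0.4,0,0,15,0,-0.3,0,0,4,0,0.2,0,0,0,0,1,0,0,0,0,1,0,0,0,0,1,0,0,0,0,1,0,0,0,0,1]
}}

```text
clock: 24.7
tcp_pos: [0.5725, 0.41, 0.0259]
tcp_rot: [-0.001, 0.993, 0.119, 0.003]
ft_force: [-0.0, -1.1, 5.6]
opening: 0.0447
```

Run:
```python
from h import *
delta([.5127-.0085,-.2384-.0014,.12],9.2)
```

```text
t 24.7 tcp [572.5 410.   25.9] xaxis 13.6 z [ 0.005  0.002 -1.   ] F [-0.  -1.1  5.6] op 44.7 j [ 0.54  0.51  1.2  -0.    1.43  1.87]
tool delta mm [-218.9  615.3  -96.1] |d| 660 yaw 0.077
  after-yaw axes [-171.3  630.5]
```

Request:
{"api": "send_rows", "payload": {
  "plan": [0,0,-20,0,1,0,0,-40,0.077,1,0,0,-45,0,1,-12.2,45,0,0,1,-12.2,45,0,0,1,-12.2,45,0,0,1,-12.2,45,0,0,1,-12.2,45,0,0,1,-12.2,45,0,0,1,-12.2,45,0,0,1,-12.2,45,0,0,1,-12.2,45,0,0,1]
}}

```text
clock: 25.9
tcp_pos: [0.5265, -0.0096, 0.1276]
tcp_rot: [-0.0, 0.997, 0.081, 0.0]
ft_force: [0.6, -0.8, -1.1]
opening: 0.0448
```

Request:
{"api": "send_rows", "payload": {
  "plan": [-12.2,45,0,0,1,-12.2,45,0,0,1,-12.2,45,0,0,1,-12.2,45,0,0,1,-12.2,45,0,0,1,0,0,0,0,1,0,0,0,0,1]
}}

```text
clock: 26.6
tcp_pos: [0.5026, -0.2405, 0.1272]
tcp_rot: [-0.001, 0.997, 0.079, -0.0]
ft_force: [0.5, 0.3, -1.2]
opening: 0.0446
```

Run:
```python
from h import *
delta([.5127-.0085,-.2384-.0014,.038],9.2);save("scene","w.png",(150,60,400,240),3)
```

```text
t 26.6 tcp [ 502.6 -240.5  127.2] xaxis 9.1 z [-0.     0.001 -1.   ] F [ 0.5  0.3 -1.2] op 44.6 j [-0.55  0.13  1.48  0.    1.53  0.86]
tool delta mm [ 1.7 -0.3 89.2] |d| 89 yaw -0.002
  after-yaw axes [ 1.7 -0.5]
```

View pics/w.png

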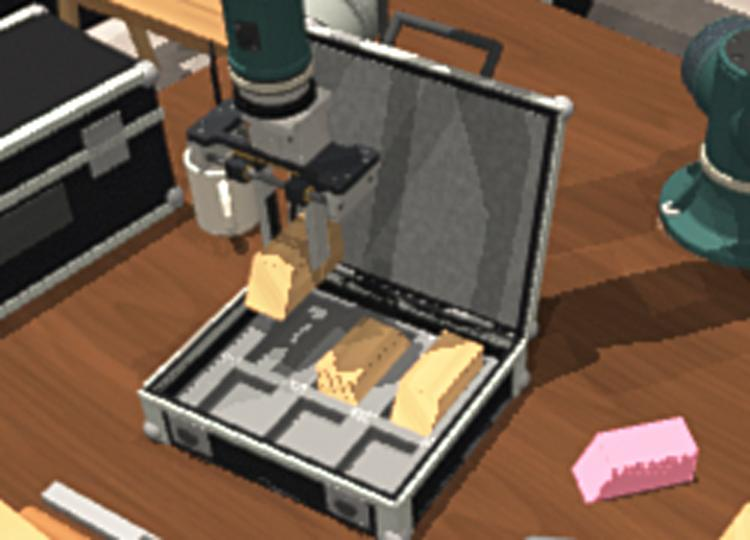

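Request:
{"api": "send_rows", "payload": {
  "plan": [2,0,30,0,1,0,0,30,0,1,0,0,15,0,1,0,0,7,0,1,0,0,4,0,1,0,0,2,0,1,0,0,0,0,1,0,0,0,0,1]
}}

```text
clock: 27.45
tcp_pos: [0.5057, -0.2401, 0.0406]
tcp_rot: [0.001, 0.997, 0.08, 0.001]
ft_force: [0.2, -0.0, -0.9]
opening: 0.0448
```

Run:
```python
from h import *
delta([.5127-.0085,-.2384-.0014,.038],9.2);save("scene","w.png",(150,60,400,240),3)
```

```text
t 27.4 tcp [ 505.7 -240.1   40.6] xaxis 9.2 z [ 0.002 -0.001 -1.   ] F [ 0.2 -0.  -0.9] op 44.8 j [-0.54  0.2   1.58  0.    1.36  0.87]
tool delta mm [-1.4 -0.5  2.6] |d| 3 yaw 0.000
  after-yaw axes [-1.4 -0.5]
```

View pics/w.png

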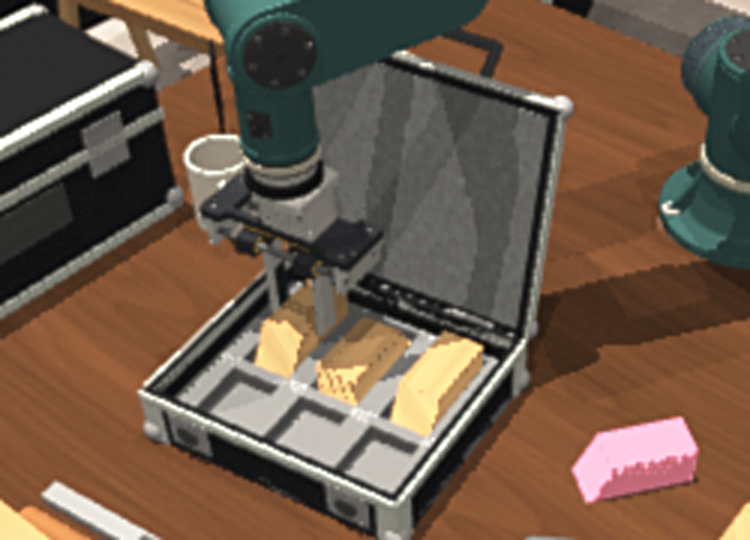

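Request:
{"api": "send_rows", "payload": {
  "plan": [-1,0,2.5,0,1,0,0,0.5,0,1,0,0,0,0,-0.25,0,0,0,0,-0.25,0,0,0,0,-0.25,0,0,-20,0,-0.25,0,0,-40,0,-0.25,0,0,-45,0,-1,0,0,-45,0,-1,0,0,-45,0,-1,0,0,-25,0,-1,0,0,0,0,-1]
}}

```text
clock: 28.7
tcp_pos: [0.5057, -0.2408, 0.2619]
tcp_rot: [0.003, 0.997, 0.08, 0.004]
ft_force: [0.1, -0.5, 0.2]
opening: 0.0931
```

Run:
```python
from h import *
save("scene","x.png",(150,60,400,240),3);save("top","x2.png",(140,80,460,260),2.4); delta([.4345+.0077-.0,.4091-.0023,.26],163)
```

```text
t 28.8 tcp [ 503.9 -239.8  256. ] xaxis 9.2 z [-0.  0. -1.] F [ 0.4  0.1 -0.5] op 93.7 j [-0.55  0.1   1.26  0.    1.78  0.86]
tool delta mm [  42.6 -648.1   -3.9] |d| 650 yaw -2.684
  after-yaw axes [248.1 600.3]
```

View pics/x.png

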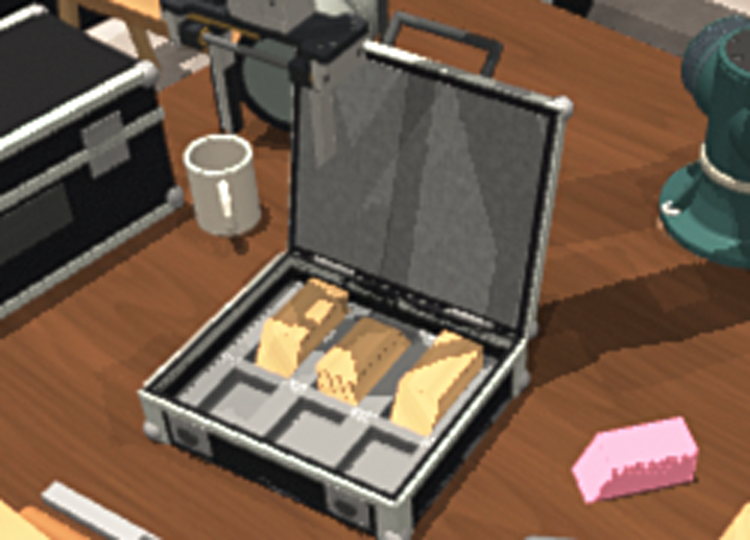

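View pics/x2.png

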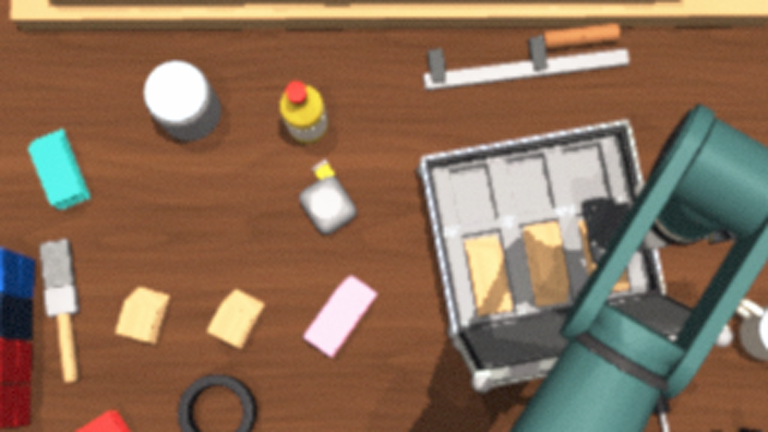

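Run:
```python
from h import *
delta([.4208,.2827,.25],151.1)
```

```text
t 28.8 tcp [ 503.9 -239.8  256. ] xaxis 9.2 z [-0.  0. -1.] F [ 0.4  0.1 -0.5] op 93.7 j [-0.55  0.1   1.26  0.    1.78  0.86]
tool delta mm [   1.6 -529.1    6.1] |d| 529 yaw -2.476
  after-yaw axes [325.3 417.3]
```

Request:
{"api": "send_rows", "payload": {
  "plan": [0,-48,0,0,-1,0,-48,0,0,-1,0,-48,0,0,-1,0,-48,0,0,-1,0,-48,0,0,-1,0,-48,0,0,-1,0,-48,0,0,-1,0,-48,0,0,-1,0,-48,0,0,-1,0,-48,0,0,-1,1,-49,0,0,-1,0,0,0,-0.14,-1]
}}

```text
clock: 30.0
tcp_pos: [0.4173, 0.287, 0.2523]
tcp_rot: [-0.0, 0.988, 0.155, -0.003]
ft_force: [0.6, -1.1, 0.0]
opening: 0.094
```

Request:
{"api": "send_rows", "payload": {
  "plan": [0,0,0,-0.146,-1,0,0,0,-0.146,-1,0,0,0,-0.146,-1,0,0,0,-0.146,-1,0,0,0,-0.146,-1,0,0,0,-0.146,-1,0,0,0,-0.146,-1,0,0,0,-0.146,-1,0,0,0,-0.146,-1,0,0,0,-0.146,-1,0,0,0,-0.146,-1,0,0,0,-0.146,-1]
}}

```text
clock: 31.2
tcp_pos: [0.4192, 0.2819, 0.2529]
tcp_rot: [-0.002, 0.515, 0.857, -0.003]
ft_force: [-0.5, 0.8, 0.3]
opening: 0.0937
```

Request:
{"api": "send_rows", "payload": {
  "plan": [0,0,0,-0.146,-1,0,0,0,-0.146,-1,0,0,0,-0.146,-1,0,0,0,-0.146,-1,0,0,0,0,-1,0,0,0,0,-1]
}}

```text
clock: 31.8
tcp_pos: [0.4196, 0.2821, 0.2543]
tcp_rot: [-0.001, 0.251, 0.968, -0.001]
ft_force: [0.6, 0.6, 0.8]
opening: 0.0936
```

```bash
python3 look.py short1 .4278 .2788 .0225 y.png .024 flip
```

```text
2 [1860, 574]
short1 0.053 3 [ 0.4282  0.2809 -0.4929] 331.8
short1 0.053 3 [0.4281 0.2809 5.7848] 331.4
short1 0.054 3 [0.4278 0.2804 5.7771] 331.0
t 32.1 tcp [420.3 282.5 256.5] xaxis 151.0 z [ 0.  0. -1.] F [-0.3  0.3  0.7] op 93.9 j [ 0.48 -0.01  1.38  0.    1.78 -0.59]
tool delta mm [2.000e-01 2.300e+00 2.325e+02] |d| 233 yaw -0.012
  after-yaw axes [0.2 2.3]
```

View pics/y.png

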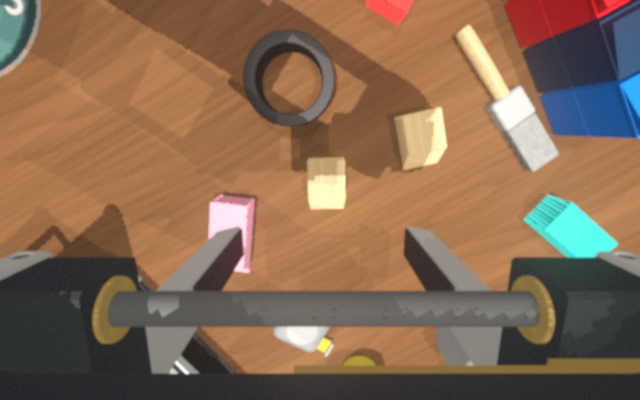

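Request:
{"api": "send_rows", "payload": {
  "plan": [0,2.3,45,-0.01,-0.6,0,0,45,0,-0.5,0,0,45,0,-0.5,0,0,45,0,-0.5,0,0,35,0,-0.4,0,0,14,0,-0.3,0,0,3,0,0.2,0,0,0,0,1,0,0,0,0,1,0,0,0,0,1,0,0,0,0,1]
}}

```text
clock: 33.25
tcp_pos: [0.4227, 0.2852, 0.0264]
tcp_rot: [0.001, 0.245, 0.97, 0.001]
ft_force: [-0.7, -0.6, 2.6]
opening: 0.0451
```

Run:
```python
from h import *
s=st()
delta([.6008+.0079,-.056+.0013,.14],189.2)
```

```text
t 33.2 tcp [422.7 285.2  26.4] xaxis 151.7 z [ 0.003  0.002 -1.   ] F [-0.7 -0.6  2.6] op 45.1 j [ 0.48  0.1   1.72  0.    1.31 -0.59]
t 33.2 tcp [422.7 285.2  26.4] xaxis 151.7 z [ 0.003  0.002 -1.   ] F [-0.7 -0.6  2.6] op 45.1 j [ 0.48  0.1   1.72  0.    1.31 -0.59]
tool delta mm [-325.4 -210.4 -113.6] |d| 404 yaw -0.655
  after-yaw axes [-129.3 -365.3]
```

Request:
{"api": "send_rows", "payload": {
  "plan": [0,0,-20,0,1,0,0,-20,-0.131,1,0,0,-20,-0.131,1,0,0,-20,-0.131,1,0,0,-20,-0.131,1,0,0,-12,-0.131,1,-14.3,-45.7,0,0,1,-14.3,-45.7,0,0,1,-14.3,-45.7,0,0,1,-14.3,-45.7,0,0,1,-14.3,-45.7,0,0,1,-14.3,-45.7,0,0,1]
}}

```text
clock: 34.45
tcp_pos: [0.5506, 0.0257, 0.1372]
tcp_rot: [0.001, -0.08, 0.997, 0.0]
ft_force: [0.0, 0.2, -1.2]
opening: 0.0447
```

Request:
{"api": "send_rows", "payload": {
  "plan": [-14.3,-45.7,0,0,1,-14.3,-45.7,0,0,1,0,0,0,0,1,0,0,0,0,1]
}}

```text
clock: 34.85
tcp_pos: [0.5927, -0.059, 0.1363]
tcp_rot: [-0.0, -0.079, 0.997, 0.0]
ft_force: [0.2, 1.3, -0.2]
opening: 0.0448
```

Run:
```python
from h import *
delta([.5941,-.0571,.0385],189.2);save("scene","z.png",(150,60,400,240),3)
```

```text
t 34.9 tcp [592.7 -59.  136.3] xaxis -170.9 z [-0.     0.001 -1.   ] F [ 0.2  1.3 -0.2] op 44.8 j [-0.19  0.21  1.37  0.    1.56 -1.92]
tool delta mm [-1.7  1.6 97.8] |d| 98 yaw -0.003
  after-yaw axes [-1.7  1.6]
```

View pics/z.png

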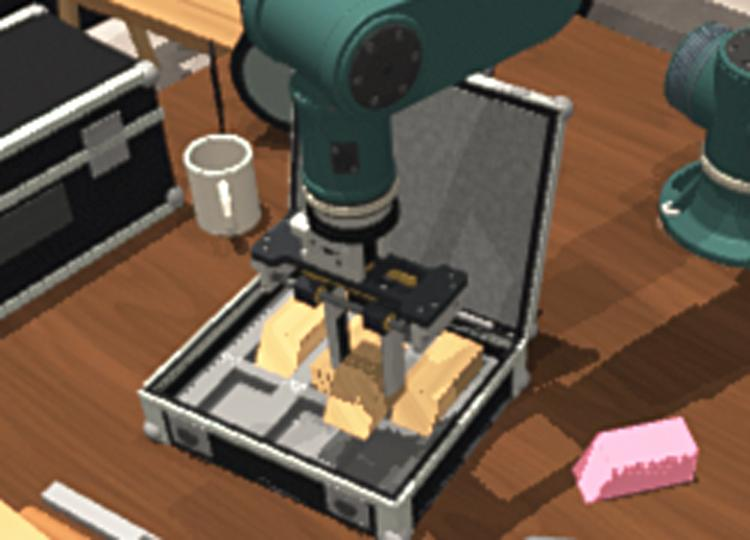

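Request:
{"api": "send_rows", "payload": {
  "plan": [-1.5,1.5,35,0,1,0,0,32,0,1,0,0,15,0,1,0,0,8,0,1,0,0,4,0,1,0,0,2,0,1,0,0,0,0,1,0,0,0,0,1]
}}

```text
clock: 35.7
tcp_pos: [0.5947, -0.0566, 0.0418]
tcp_rot: [0.001, -0.08, 0.997, -0.0]
ft_force: [-0.1, 0.0, -0.4]
opening: 0.0444
```

Run:
```python
from h import *
delta([.5941,-.0571,.0385],189.2);save("scene","z.png",(150,60,400,240),3)
```

```text
t 35.7 tcp [594.7 -56.6  41.8] xaxis -170.8 z [ 0.002 -0.    -1.   ] F [-0.1  0.  -0.4] op 44.4 j [-0.19  0.27  1.48  0.    1.38 -1.92]
tool delta mm [ 0.7 -0.4  3.3] |d| 3 yaw -0.000
  after-yaw axes [ 0.7 -0.4]
```

View pics/z.png

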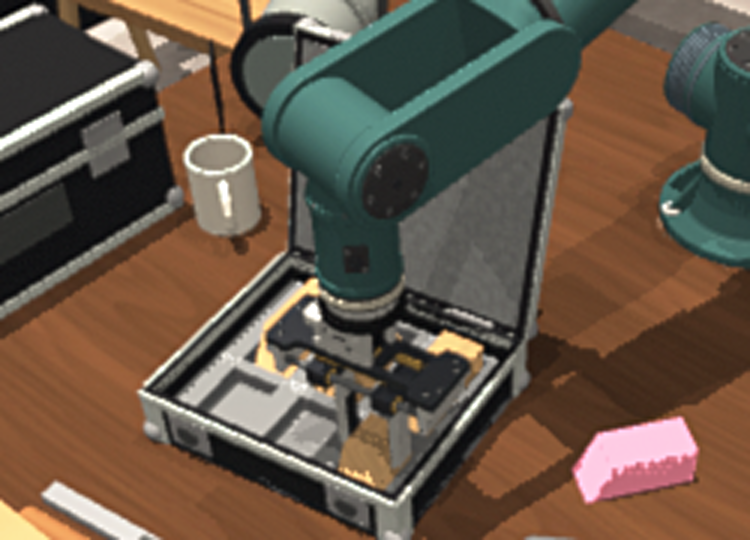

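Request:
{"api": "send_rows", "payload": {
  "plan": [0,0,3,0,1,0,0,0.5,0,1,0,0,0,0,-0.25,0,0,0,0,-0.25,0,0,0,0,-0.25,0,0,-20,0,-0.25,0,0,-40,0,-0.25,0,0,-45,0,-1,0,0,-45,0,-1,0,0,-45,0,-1,0,0,-20,0,-1,0,0,0,0,-1]
}}

```text
clock: 36.95
tcp_pos: [0.5956, -0.0567, 0.2567]
tcp_rot: [0.004, -0.08, 0.997, -0.001]
ft_force: [-0.1, -0.5, 0.3]
opening: 0.0931
```

Run:
```python
from h import *
save("scene","aa.png",(150,60,400,240),3); delta([.4345+.0077-.0153,.4091+.0023,.25],163)
```

```text
t 37.0 tcp [594.5 -56.5 253.3] xaxis -170.8 z [ 0.003 -0.001 -1.   ] F [ 0.3 -0.2 -0.9] op 93.5 j [-0.19  0.19  1.16  0.    1.79 -1.92]
tool delta mm [ 90.8 488.7   2.6] |d| 497 yaw 0.457
  after-yaw axes [297.1 398.5]
```

View pics/aa.png

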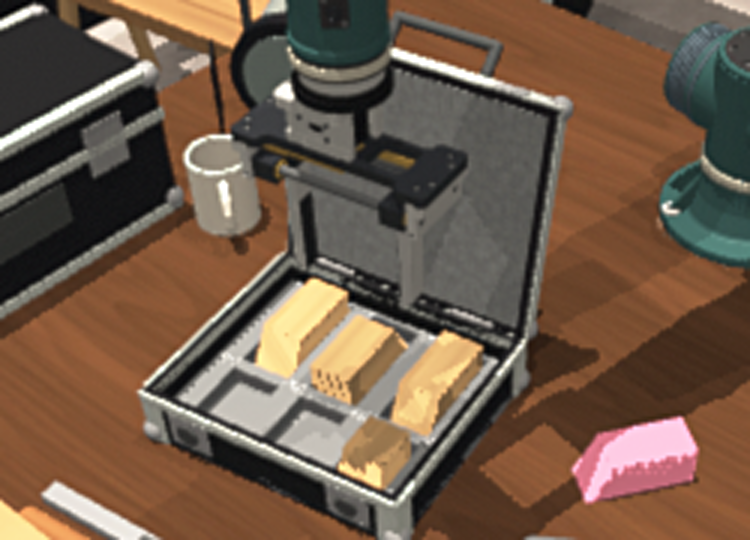

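Run:
```python
from fitall import *
save("scene","ab.png",(200,130,340,230),5.7)
o=masks("long1",["scene","top","wrist"])
for n in o:
  for d in o[n][1]: print(n,round(d["p"],2),np.round(d["extent"]))
for x,y in((.4965,-.1579),(.5127,-.2384),(.4862,-.0745)):
    m=[q for q in(pick(o,n,x,y,.0345,12) for n in("scene",)) if q]
    if m:
        for f in fit(.110,m,x,y,.0345)[:2]: print("long",len(m),round(f[0],3),f[1],np.round(f[2],4),np.degrees(f[2][2]).round(1))
```

```text
scene 0.98 [253. 165. 283. 194.]
scene 0.9 [481. 224. 523. 249.]
scene 0.89 [278. 168. 308. 206.]
scene 0.85 [232. 152. 264. 186.]
scene 0.76 [439. 324. 467. 380.]
scene 0.69 [342. 198. 383. 228.]
top 0.75 [269. 193. 293. 226.]
top 0.74 [365. 173. 383. 207.]
top 0.71 [411. 233. 421. 276.]
top 0.69 [154. 132. 179. 167.]
top 0.64 [379. 169. 402. 206.]
top 0.61 [162. 253. 194. 282.]
top 0.33 [319. 130. 447. 242.]
wrist 0.95 [300.  30. 346. 136.]
wrist 0.94 [141.  29. 211. 136.]
wrist 0.7 [450.  13. 563. 120.]
wrist 0.66 [214.  42. 271. 139.]
long 1 0.128 3 [ 0.4976 -0.1677  3.3479] 191.8
long 1 0.128 3 [ 0.4989 -0.1671  3.3628] 192.7
long 1 0.152 1 [ 0.5091 -0.2405  0.3267] 18.7
long 1 0.153 1 [ 0.5076 -0.2418  0.3373] 19.3
long 1 0.104 3 [ 0.4781 -0.0815  0.1544] 8.8
long 1 0.117 1 [ 0.4826 -0.0766  0.2202] 12.6
```

View pics/ab.png

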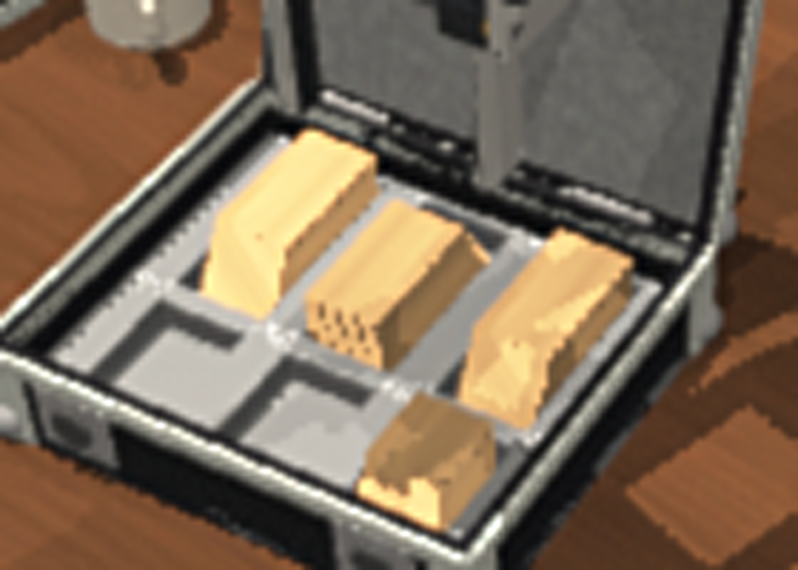

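Run:
```python
from fitall import *
save("wrist","ac.png",(100,0,500,240),2)
```

```text
(no output)
```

View pics/ac.png

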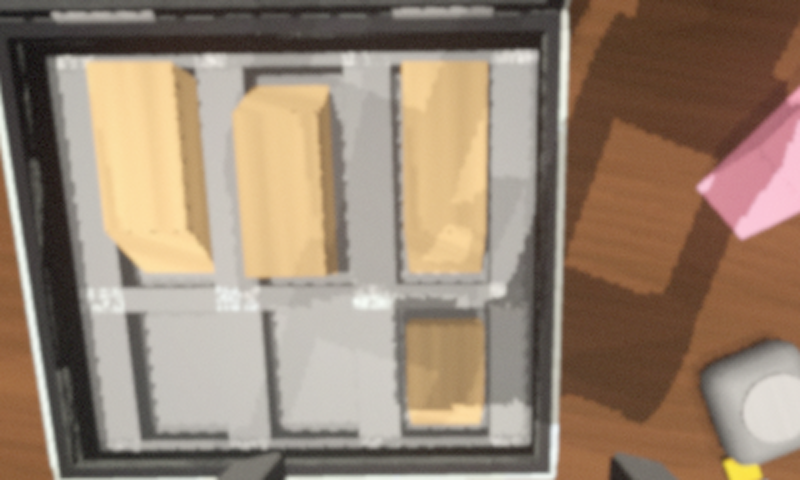

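Run:
```python
from fitall import *
o=masks("long1",["scene","wrist"])
for x,y in((.4965,-.162),(.5127,-.2384),(.4862,-.0745)):
  for cs in(("wrist","scene"),):
    m=[q for q in(pick(o,n,x,y,.0345,20) for n in cs) if q]
    for f in fit(.110,m,x,y,.0345,True)[:2]: print("long",cs,len(m),round(f[0],3),f[1],np.round(f[2],4),np.degrees(f[2][2]).round(1))
im=vision.get_image("wrist"); s=r.get_state(); p=np.load("case2.npy")
im=im[:,:,::-1].copy()
im=cv2.resize(im[0:240,100:500],None,fx=2,fy=2,interpolation=3)
for cx,hx in((.048,.061),(-.068,.041)):
    for y in(-.083,0,.083):
        B=case_pts(p,[[cx+a*hx,y+b*.0285,.032] for a,b in((-1,-1),(-1,1),(1,1),(1,-1))]); cv2.polylines(im,[((proj(cam("wrist",s),B)-[100,0]+.5)*2).astype(int)],True,(0,255,0),1)
cv2.imwrite("pics/ad.png",im)
```

```text
long ('wrist', 'scene') 2 0.068 3 [ 0.5006 -0.1644  3.32    0.0347] 190.2
long ('wrist', 'scene') 2 0.072 3 [ 0.5007 -0.1644  3.3338  0.0353] 191.0
long ('wrist', 'scene') 2 0.142 3 [ 0.5113 -0.2395  0.1609  0.0355] 9.2
long ('wrist', 'scene') 2 0.164 0 [ 0.5123 -0.2402  0.1424  0.0344] 8.2
long ('wrist', 'scene') 2 0.138 3 [ 0.485  -0.0748  0.1616  0.0359] 9.3
long ('wrist', 'scene') 2 0.138 2 [ 0.4849 -0.0746  0.1682  0.0343] 9.6
```

View pics/ad.png

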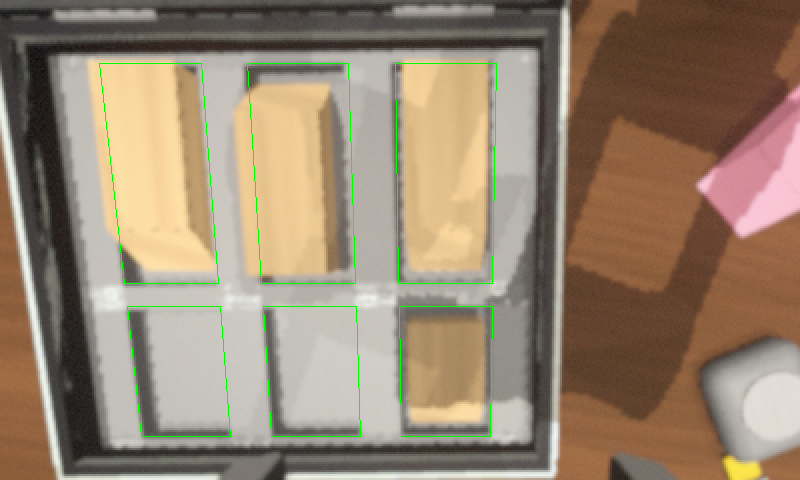

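Request:
{"api": "send_rows", "payload": {
  "plan": [8.3,44.4,0,0,-1,8.3,44.4,0,0,-1,8.3,44.4,0,0,-1,8.3,44.4,0,0,-1,8.3,44.4,0,0,-1,8.3,44.4,0,0,-1,8.3,44.4,0,0,-1,8.3,44.4,0,0,-1,8.3,44.4,0,0,-1,8.3,44.4,0,0,-1,8.3,44.4,0,0,-1,0,0,0,0.115,-1]
}}

```text
clock: 38.85
tcp_pos: [0.4231, 0.4158, 0.2514]
tcp_rot: [-0.001, -0.025, 1.0, 0.001]
ft_force: [0.7, -0.8, -0.8]
opening: 0.0938
```

Request:
{"api": "send_rows", "payload": {
  "plan": [0,0,0,0.115,-1,0,0,0,0.115,-1,0,0,0,0.112,-1,0,0,0,0,-1,0,0,0,0,-1]
}}

```text
clock: 39.35
tcp_pos: [0.4259, 0.4111, 0.2521]
tcp_rot: [0.0, 0.147, 0.989, 0.0]
ft_force: [0.5, -0.4, -0.2]
opening: 0.0941
```

```bash
python3 look.py short1 .4345 .4091 .0225 ae.png .024 flip
```

```text
3 [1905, 618, 193]
short1 0.05 3 [0.4343 0.4116 5.9997] 343.8
short1 0.05 3 [ 0.4343  0.4116 -0.2834] 343.8
short1 0.129 1 [ 0.4352  0.4122 -0.2216] 347.3
t 39.7 tcp [425.9 411.1 252. ] xaxis 163.0 z [ 0.  0. -1.] F [-0.3  0.3 -0.1] op 94.3 j [ 0.67  0.18  1.18  0.    1.79 -0.6 ]
tool delta mm [1.00e-01 2.90e+00 2.28e+02] |d| 228 yaw -0.013
  after-yaw axes [0.  2.9]
```

View pics/ae.png

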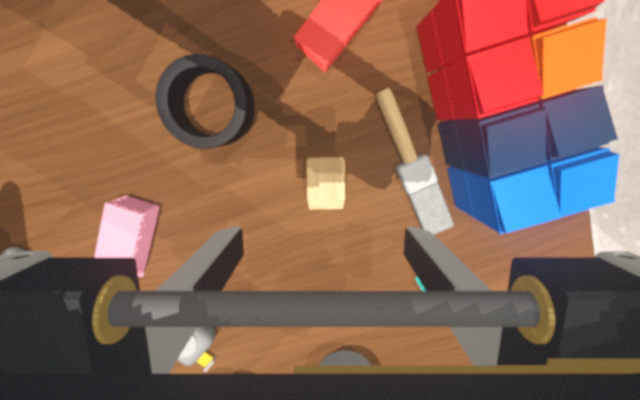

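Request:
{"api": "send_rows", "payload": {
  "plan": [0,2.9,45,-0.012,-0.6,0,0,45,0,-0.5,0,0,45,0,-0.5,0,0,45,0,-0.5,0,0,31,0,-0.4,0,0,13,0,-0.3,0,0,3,0,0.2,0,0,0,0,1,0,0,0,0,1,0,0,0,0,1,0,0,0,0,1]
}}

```text
clock: 40.8
tcp_pos: [0.4277, 0.4148, 0.027]
tcp_rot: [0.001, 0.142, 0.99, 0.001]
ft_force: [-0.0, 0.1, 3.2]
opening: 0.045
```

Run:
```python
from h import *
s=st()
delta([.614-.0075,-.1379-.0012,.14],189.2);delta([.6273-.0075,-.2199-.0012,.14],189.2)
```

```text
t 40.8 tcp [427.7 414.8  27. ] xaxis 163.7 z [ 0.003  0.002 -1.   ] F [-0.   0.1  3.2] op 45.0 j [ 0.67  0.28  1.5   0.    1.35 -0.61]
t 40.8 tcp [427.7 414.8  27. ] xaxis 163.7 z [ 0.003  0.002 -1.   ] F [-0.   0.1  3.2] op 45.0 j [ 0.67  0.28  1.5   0.    1.35 -0.61]
tool delta mm [-327.4 -481.  -113.8] |d| 593 yaw -0.445
  after-yaw axes [ -87.9 -575.3]
t 40.8 tcp [427.7 414.8  27. ] xaxis 163.7 z [ 0.003  0.002 -1.   ] F [-0.   0.1  3.2] op 45.0 j [ 0.67  0.28  1.5   0.    1.35 -0.61]
tool delta mm [-363.2 -555.9 -114. ] |d| 674 yaw -0.445
  after-yaw axes [ -87.9 -658.4]
```

Request:
{"api": "send_rows", "payload": {
  "plan": [0,0,-20,0,1,0,0,-25,-0.111,1,0,0,-25,-0.111,1,0,0,-25,-0.111,1,0,0,-20,-0.112,1,-6.3,-47,0,0,1,-6.3,-47,0,0,1,-6.3,-47,0,0,1,-6.3,-47,0,0,1,-6.3,-47,0,0,1,-6.3,-47,0,0,1,-6.3,-47,0,0,1]
}}

```text
clock: 42.0
tcp_pos: [0.5231, 0.0944, 0.1408]
tcp_rot: [0.001, -0.08, 0.997, 0.0]
ft_force: [0.0, -1.2, -0.2]
opening: 0.0447
```

Request:
{"api": "send_rows", "payload": {
  "plan": [-6.3,-47,0,0,1,-6.3,-47,0,0,1,-6.3,-47,0,0,1,-6.3,-47,0,0,1,-6.3,-47,0,0,1,-6.3,-47,0,0,1,-6.3,-47,0,0,1,0,0,0,0,1,0,0,0,0,1]
}}

```text
clock: 42.9
tcp_pos: [0.6186, -0.2225, 0.1396]
tcp_rot: [-0.0, -0.079, 0.997, 0.001]
ft_force: [-0.1, 0.0, -0.7]
opening: 0.0449
```

Run:
```python
from h import *
delta([.6273-.0071,-.2199-.0012,.039],189.2);save("scene","af.png",(150,60,400,240),3)
```

```text
t 42.9 tcp [ 618.6 -222.5  139.6] xaxis -170.9 z [-0.     0.001 -1.   ] F [-0.1  0.  -0.7] op 44.9 j [-0.43  0.35  1.19  0.    1.6  -2.16]
tool delta mm [ -1.9   1.  100.6] |d| 101 yaw -0.002
  after-yaw axes [-1.8  1.1]
```

View pics/af.png

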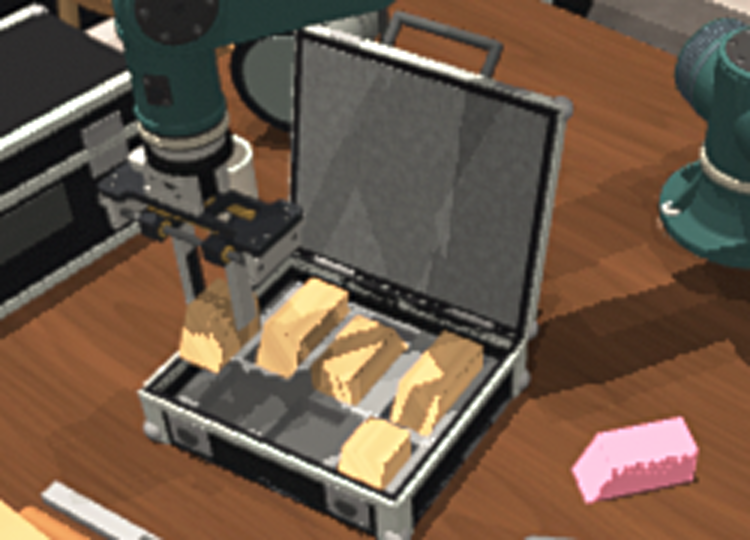

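Request:
{"api": "send_rows", "payload": {
  "plan": [-1.8,1,35,0,1,0,0,32,0,1,0,0,17,0,1,0,0,9,0,1,0,0,5,0,1,0,0,2,0,1,0,0,0,0,1,0,0,0,0,1]
}}

```text
clock: 43.75
tcp_pos: [0.6212, -0.2206, 0.0415]
tcp_rot: [0.001, -0.08, 0.997, -0.001]
ft_force: [0.1, -0.9, -0.9]
opening: 0.0448
```

Run:
```python
from h import *
delta([.6273-.0071,-.2199-.0012,.039],189.2);save("scene","ag.png",(150,60,400,240),3)
```

```text
t 43.8 tcp [ 621.2 -220.6   41.5] xaxis -170.8 z [ 0.002 -0.001 -1.   ] F [ 0.1 -0.9 -0.9] op 44.8 j [-0.43  0.4   1.32  0.    1.42 -2.16]
tool delta mm [ 1.  -0.4  2.5] |d| 3 yaw -0.000
  after-yaw axes [ 1.  -0.4]
```

View pics/ag.png

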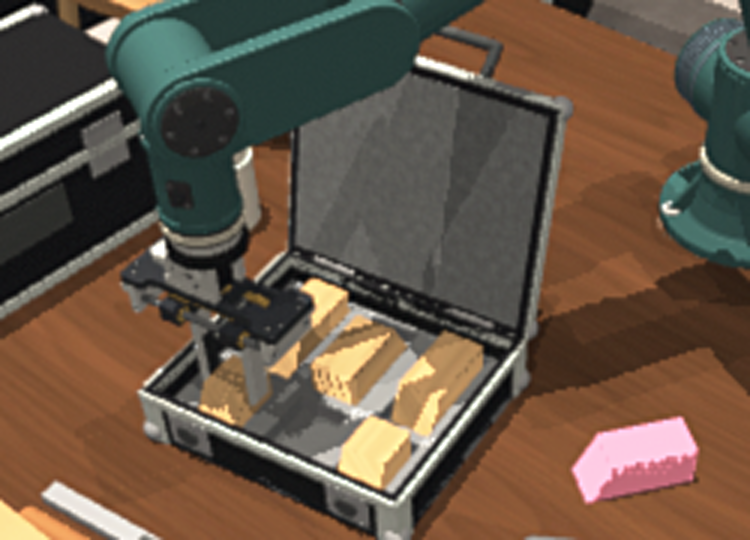

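Lower the last bit, release, rise, then check all five from above.

Request:
{"api": "send_rows", "payload": {
  "plan": [0.5,0,2.5,0,1,0,0,0.5,0,1,0,0,0,0,-0.25,0,0,0,0,-0.25,0,0,0,0,-0.25,0,0,-20,0,-0.25,0,0,-40,0,-0.25,0,0,-45,0,-1,0,0,-45,0,-1,0,0,-45,0,-1,0,0,-45,0,-1,0,0,-45,0,-1]
}}

```text
clock: 45.0
tcp_pos: [0.6195, -0.2202, 0.3236]
tcp_rot: [-0.0, -0.08, 0.997, 0.0]
ft_force: [0.9, -0.8, 1.2]
opening: 0.0931
```

Request:
{"api": "send_rows", "payload": {
  "plan": [0,0,-45,0,-1,0,40,-40,0,-1,0,40,0,0,-1,0,0,0,0,-1,0,0,0,0,-1]
}}

```text
clock: 45.5
tcp_pos: [0.6078, -0.1454, 0.4024]
tcp_rot: [0.0, -0.081, 0.997, -0.0]
ft_force: [-0.2, 0.4, -0.7]
opening: 0.0938
```

```bash
cat > chk.py <<'E'
from fitall import *
import sys
s=st(); save("scene",sys.argv[1]+"s.png",(200,130,340,230),5.7);save("wrist",sys.argv[1]+"w.png")
o=masks("long1",["scene","wrist"]);o2=masks("short1",["scene","wrist"])
p=np.load("case2.npy")
for L,oo,cx in((.11,o,.048),(.07,o2,-.068)):
  for cy in(-.083,0,.083):
    x,y,_=case_pts(p,[[cx,cy,0]])[0]
    m=[q for q in(pick(oo,n,x,y,.0345,T) for n,T in (("wrist",18),("scene",12))) if q]
    if not m: print("none",L,cy); continue
    f=fit(L,m,x,y,.0345,True)[0]
    c,sn=np.cos(p[2]),np.sin(p[2]); d=f[2][:2]-[x,y]
    print(L,cy,"views",len(m),"err",round(f[0],3),"k",f[1],"case offset mm",np.round([1000*(c*d[0]+sn*d[1]),1000*(-sn*d[0]+c*d[1])],1),"yaw rel",np.round((np.degrees(f[2][2]-p[2])+90)%180-90,1),"z",round(f[2][3],4))
E
python3 chk.py ah
```

```text
t 45.5 tcp [ 607.8 -145.4  402.4] xaxis -170.7 z [ 0. -0. -1.] F [-0.2  0.4 -0.7] op 93.8 j [-0.33  0.33  0.7  -0.    2.12 -2.06]
0.11 -0.083 views 2 err 0.097 k 3 case offset mm [2.6 0.1] yaw rel 0.4 z 0.038
0.11 0 views 2 err 0.07 k 3 case offset mm [0.5 7.7] yaw rel -0.0 z 0.0347
0.11 0.083 views 2 err 0.075 k 3 case offset mm [ 1.4 -0.7] yaw rel -0.3 z 0.0409
0.07 -0.083 views 2 err 0.164 k 2 case offset mm [0.7 0.3] yaw rel -1.0 z 0.0346
none 0.07 0
0.07 0.083 views 1 err 0.027 k 3 case offset mm [-1.  -0.7] yaw rel -0.4 z 0.0349
```

View pics/ahs.png

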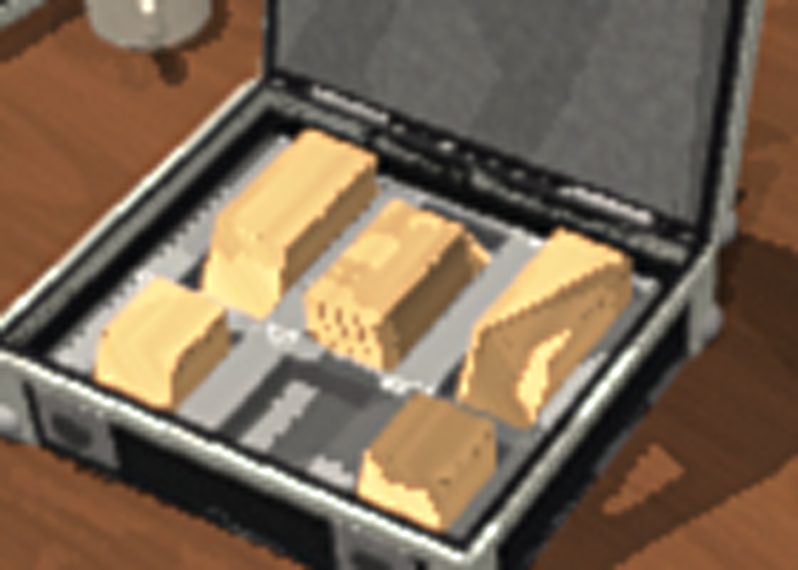

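View pics/ahw.png

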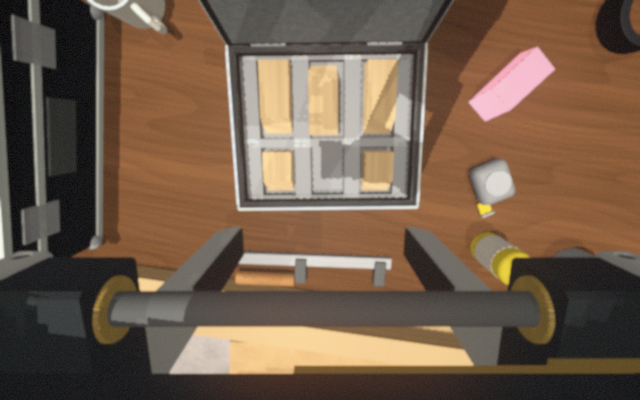

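Request:
{"api": "send_rows", "payload": {
  "plan": [15,0,45,0,-1,0,0,45,0,-1,0,0,45,0,-1,0,0,30,0,-1,0,0,0,0,-1,0,0,0,0,-1]
}}

```text
clock: 46.6
tcp_pos: [0.593, -0.1485, 0.2379]
tcp_rot: [-0.0, -0.08, 0.997, 0.0]
ft_force: [0.1, -0.1, 0.4]
opening: 0.0935
```

```bash
python3 chk.py ai
python3 - <<'E'
import cv2
im=cv2.imread("pics/aiw.png")[0:230,130:500]; cv2.imwrite("pics/ai2.png",cv2.resize(im,None,fx=2.15,fy=2.15,interpolation=2))
E
```

```text
t 46.6 tcp [ 593.  -148.5  237.9] xaxis -170.8 z [-0.  0. -1.] F [ 0.1 -0.1  0.4] op 93.5 j [-0.34  0.22  1.15  0.    1.77 -2.07]
0.11 -0.083 views 2 err 0.074 k 3 case offset mm [1.5 1.2] yaw rel -1.3 z 0.0383
0.11 0 views 2 err 0.056 k 3 case offset mm [1.3 7.5] yaw rel 0.8 z 0.0362
0.11 0.083 views 2 err 0.157 k 3 case offset mm [ 0.6 -0.9] yaw rel 0.7 z 0.0376
0.07 -0.083 views 2 err 0.218 k 0 case offset mm [-1.3  0.8] yaw rel 0.8 z 0.0371
none 0.07 0
0.07 0.083 views 2 err 0.259 k 0 case offset mm [-1.5  0.4] yaw rel 0.6 z 0.0355
```

View pics/ai2.png

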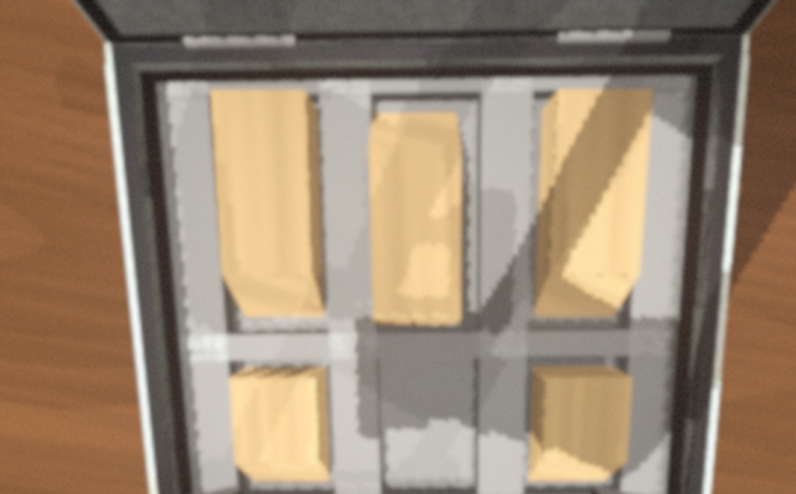

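Run:
```python
from h import *
p=np.load("case2.npy"); save("scene","aj.png",(230,40,360,140),6)
f=lambda a:(proj(cam("scene"),lid_pts(p,a[0],[[.27,.055,.042],[.27,-.055,.042]]))-[(283.3,66),(316,76)]).ravel()
o=least_squares(f,[1.8]); print(o.x,o.fun); h=lid_pts(p,o.x[0],[[.27,0,.042]])[0]; print(h)
delta([h[0],h[1],.43],99.2)
```

```text
[1.79833512] [-0.06604814 -0.22082972  0.03761928 -0.00113824]
[ 0.32493624 -0.18466127  0.31956625]
t 47.1 tcp [ 593.1 -148.4  237.6] xaxis -170.8 z [ 0. -0. -1.] F [-1.2 -0.4 -0.3] op 93.7 j [-0.34  0.22  1.15  0.    1.76 -2.07]
tool delta mm [ 270.4    7.  -192.5] |d| 332 yaw 1.570
  after-yaw axes [   7.1 -270.5]
```

View pics/aj.png

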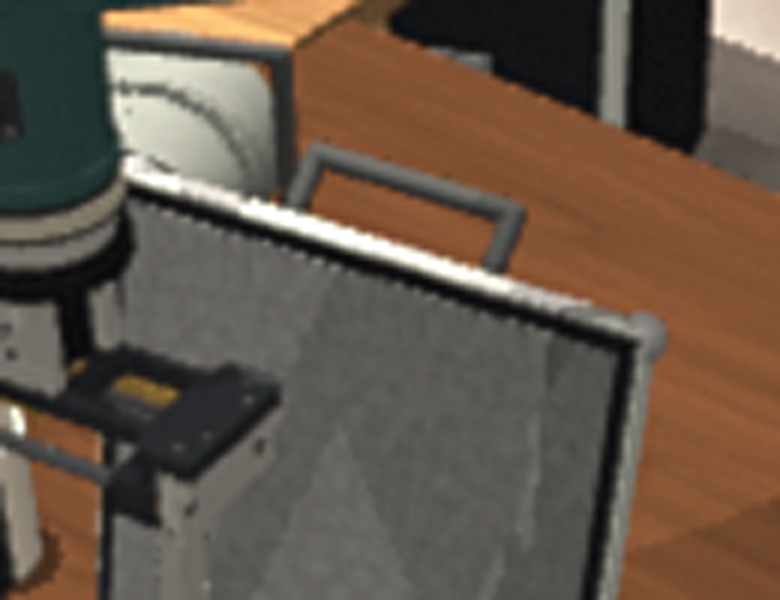

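Request:
{"api": "send_rows", "payload": {
  "plan": [0,0,-17.5,0.1427,0.3,0,0,-17.5,0.1427,0.3,0,0,-17.5,0.1427,0.3,0,0,-17.5,0.1427,0.3,0,0,-17.5,0.1427,0.3,0,0,-17.5,0.1427,0.3,0,0,-17.5,0.1427,0.3,0,0,-17.5,0.1427,0.3,0,0,-17.5,0.1427,0.3,0,0,-17.5,0.1427,0.3,0,0,-17.5,0.1427,0.3,0,0,0,0,0.3]
}}

```text
clock: 48.35
tcp_pos: [0.5934, -0.1485, 0.4327]
tcp_rot: [0.003, 0.648, 0.762, 0.001]
ft_force: [-0.0, 0.4, -0.2]
opening: 0.0328
```

Request:
{"api": "send_rows", "payload": {
  "plan": [1,-45,0,0,0.3,1,-45,0,0,0.3,1,-45,0,0,0.3,1,-45,0,0,0.3,1,-45,0,0,0.3,2,-45,0,0,0.3,0,0,0,0,0.3,0,0,0,0,0.3]
}}

```text
clock: 49.15
tcp_pos: [0.3247, -0.1848, 0.4296]
tcp_rot: [0.001, 0.648, 0.762, 0.0]
ft_force: [0.1, 1.1, -0.4]
opening: 0.0327
```

Run:
```python
from h import *
delta([.3249,-.1847,.304],99.2); save("wrist","ak.png"); save("scene","ak2.png",(200,0,400,130),4)
print(proj(cam("wrist"),lid_pts(np.load("case2.npy"),1.798,[[.27,.055,.042],[.27,-.055,.042]])))
```

```text
t 49.1 tcp [ 324.7 -184.8  429.6] xaxis 99.3 z [ 0.001 -0.001 -1.   ] F [ 0.1  1.1 -0.4] op 32.7 j [-0.67 -0.23  1.22  0.    2.15 -0.83]
tool delta mm [2.000e-01 1.000e-01 1.256e+02] |d| 126 yaw 0.001
  after-yaw axes [0.1 0.2]
[[322.65326203 256.5302478 ]
 [322.96744734 138.72212118]]
```

View pics/ak.png

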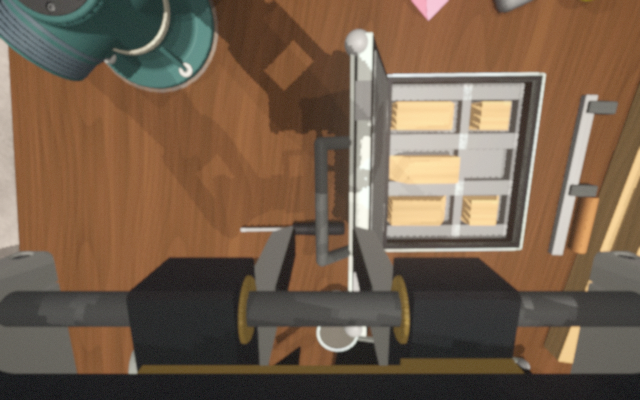

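View pics/ak2.png

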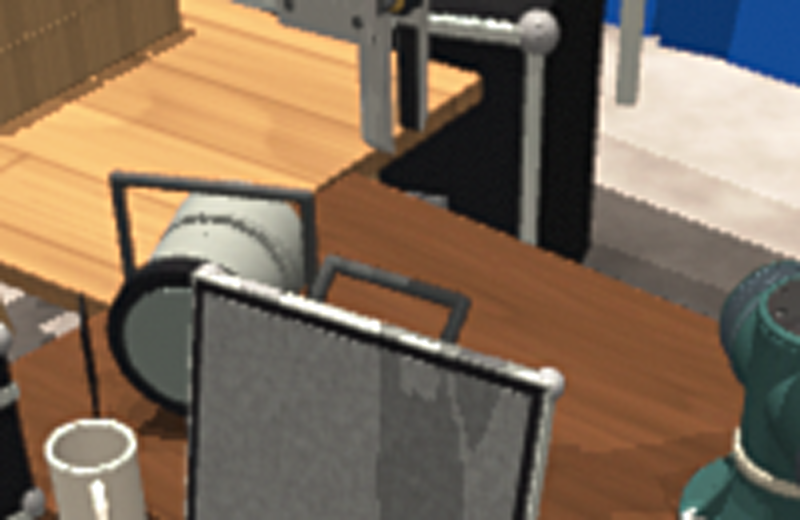

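Request:
{"api": "send_rows", "payload": {
  "plan": [0,0,40,0,0.3,0,0,40,0,0.3,0,0,25,0,0.3,0,0,13,0,0.3,0,0,6,0,0.3,0,0,2,0,1,0,0,0,0,1,0,0,0,0,1,0,0,0,0,1,0,0,0,0,1],
  "grip_force": 20
}}

```text
clock: 50.25
tcp_pos: [0.3241, -0.1855, 0.3055]
tcp_rot: [0.0, 0.648, 0.761, -0.001]
ft_force: [-5.0, -0.4, 2.6]
opening: 0.0114
```

Run:
```python
from h import *
st(); p=np.load("case2.npy"); Y=np.array([np.sin(np.radians(99.2)),-np.cos(np.radians(99.2))]); prev=lid_pts(p,1.798,[[.27,0,.042]])[0]
A=list(np.arange(1.748,0.25,-.05))+[.22,.19,.16,.13,.1,.08,.06,.045,.03,.02,.01,0]
for a in A:
    q=lid_pts(p,a,[[.27,0,.042]])[0]; d=q-prev; prev=q
    print(round(a,3),np.round([d[:2]@Y*1000,-d[2]*1000],1), np.round(q,3))
```

```text
t 50.2 tcp [ 324.1 -185.5  305.5] xaxis 99.2 z [-0.002 -0.002 -1.   ] F [-5.  -0.4  2.6] op 11.4 j [-0.67 -0.31  1.53 -0.    1.92 -0.83]
1.748 [12.8 -4.8] [ 0.338 -0.183  0.324]
1.698 [13.  -4.1] [ 0.351 -0.181  0.328]
1.648 [13.2 -3.5] [ 0.364 -0.178  0.332]
1.598 [13.4 -2.8] [ 0.377 -0.176  0.335]
1.548 [13.5 -2.1] [ 0.39  -0.174  0.337]
1.498 [13.6 -1.5] [ 0.403 -0.172  0.338]
1.448 [13.6 -0.8] [ 0.417 -0.17   0.339]
1.398 [13.7 -0.1] [ 0.43  -0.168  0.339]
1.348 [13.6  0.6] [ 0.444 -0.165  0.339]
1.298 [13.6  1.3] [ 0.457 -0.163  0.337]
1.248 [13.5  2. ] [ 0.471 -0.161  0.335]
1.198 [13.4  2.6] [ 0.484 -0.159  0.333]
1.148 [13.3  3.3] [ 0.497 -0.157  0.329]
1.098 [13.1  4. ] [ 0.51  -0.155  0.326]
1.048 [12.9  4.6] [ 0.523 -0.153  0.321]
0.998 [12.6  5.2] [ 0.535 -0.151  0.316]
0.948 [12.3  5.9] [ 0.547 -0.149  0.31 ]
0.898 [12.   6.5] [ 0.559 -0.147  0.303]
0.848 [11.7  7.1] [ 0.571 -0.145  0.296]
0.798 [11.3  7.6] [ 0.582 -0.143  0.289]
0.748 [10.9  8.2] [ 0.593 -0.141  0.28 ]
0.698 [10.5  8.7] [ 0.603 -0.14   0.272]
0.648 [10.1  9.2] [ 0.613 -0.138  0.262]
0.598 [9.6 9.7] [ 0.622 -0.137  0.253]
0.548 [ 9.1 10.2] [ 0.631 -0.135  0.243]
0.498 [ 8.6 10.6] [ 0.64  -0.134  0.232]
0.448 [ 8.  11.1] [ 0.648 -0.132  0.221]
0.398 [ 7.5 11.4] [ 0.655 -0.131  0.209]
0.348 [ 6.9 11.8] [ 0.662 -0.13   0.198]
0.298 [ 6.3 12.1] [ 0.668 -0.129  0.185]
0.22 [ 8.6 19.5] [ 0.677 -0.128  0.166]
0.19 [2.9 7.7] [ 0.679 -0.127  0.158]
0.16 [2.7 7.8] [ 0.682 -0.127  0.15 ]
0.13 [2.4 7.8] [ 0.684 -0.127  0.143]
0.1 [2.2 7.9] [ 0.687 -0.126  0.135]
0.08 [1.3 5.3] [ 0.688 -0.126  0.129]
0.06 [1.2 5.3] [ 0.689 -0.126  0.124]
0.045 [0.8 4. ] [ 0.69  -0.126  0.12 ]
0.03 [0.8 4. ] [ 0.691 -0.126  0.116]
0.02 [0.5 2.7] [ 0.691 -0.125  0.113]
0.01 [0.5 2.7] [ 0.692 -0.125  0.111]
0 [0.4 2.7] [ 0.692 -0.125  0.108]
```

Request:
{"api": "send_rows", "payload": {
  "plan": [0,12.8,-4.8,0,1,0,13,-4,0,1,0,13.2,-3.5,0,1,0,13.4,-2.8,0,1,0,13.5,-2,0,1,0,13.6,-1.5,0,1,0,13.6,-0.8,0,1,0,13.7,0,0,1,0,13.6,0.6,0,1,0,13.6,1.3,0,1,0,13.5,2,0,1,0,13.4,2.6,0,1]
}}

```text
clock: 51.45
tcp_pos: [0.4847, -0.1581, 0.3182]
tcp_rot: [0.0, 0.648, 0.762, 0.001]
ft_force: [-4.2, 3.1, 4.9]
opening: 0.0115
```

Run:
```python
from h import *
h=lid_pts(np.load("case2.npy"),1.198,[[.27,0,.042]])[0]; delta([h[0],h[1],h[2]-.0145],99.2)
save("scene","al.png",(200,0,400,150),4)
```

```text
t 51.5 tcp [ 484.7 -158.1  318.2] xaxis 99.3 z [ 0.001  0.001 -1.   ] F [-4.2  3.1  4.9] op 11.5 j [-0.43  0.    1.24  0.    1.9  -0.59]
tool delta mm [-0.7 -0.9 -0.1] |d| 1 yaw 0.002
  after-yaw axes [-0.7 -0.9]
```

View pics/al.png

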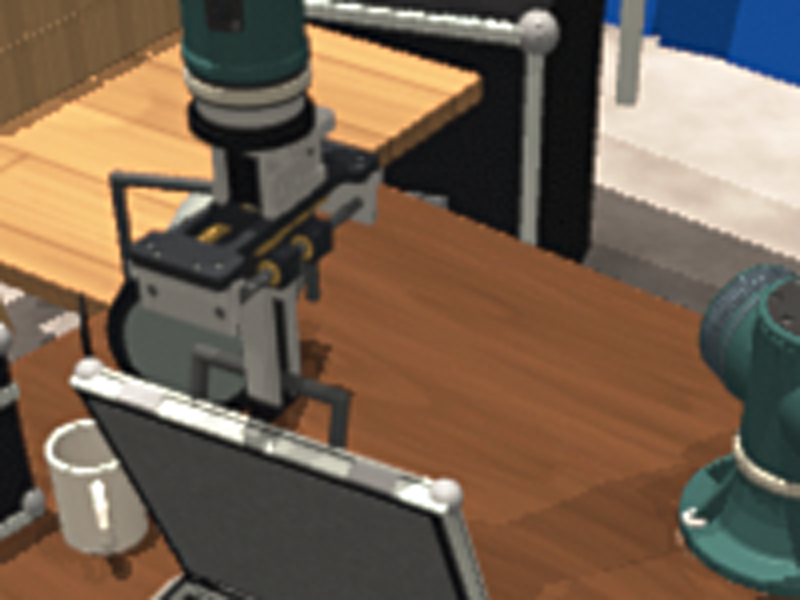

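Request:
{"api": "send_rows", "payload": {
  "plan": [0,13.3,3.3,0,1,0,13.1,4,0,1,0,12.9,4.6,0,1,0,12.6,5.2,0,1,0,12.3,5.9,0,1,0,12,6.5,0,1,0,11.7,7.1,0,1,0,11.3,7.6,0,1,0,10.9,8.2,0,1,0,10.5,8.7,0,1,0,10.1,9.2,0,1,0,9.6,9.7,0,1]
}}

```text
clock: 52.7
tcp_pos: [0.6235, -0.1363, 0.2357]
tcp_rot: [-0.0, 0.648, 0.762, 0.0]
ft_force: [-2.0, 3.6, 1.0]
opening: 0.011
```

Run:
```python
from h import *
h=lid_pts(np.load("case2.npy"),.598,[[.27,0,.042]])[0]; delta([h[0],h[1],h[2]-.0145],99.2)
save("scene","am.png",(180,90,350,240),4.5)
```

```text
t 52.7 tcp [ 623.5 -136.3  235.7] xaxis 99.2 z [-0.  0. -1.] F [-2.   3.6  1. ] op 11.0 j [-0.3   0.28  1.08  0.    1.78 -0.47]
tool delta mm [-0.1 -1.1 -2.5] |d| 3 yaw 0.001
  after-yaw axes [-0.1 -1.1]
```

View pics/am.png

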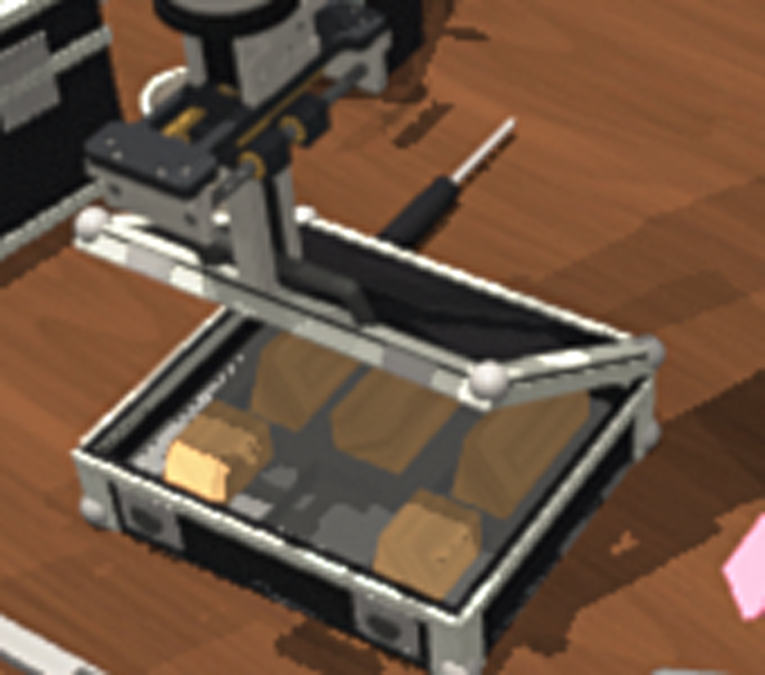

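Request:
{"api": "send_rows", "payload": {
  "plan": [0,9,9.5,0,1,0,8.5,10.3,0,1,0,8,10.8,0,1,0,7.5,11.4,0,1,0,6.9,11.8,0,1,0,6.3,12.1,0,1,0,4.5,10,0,1,0,4,9.5,0,1,0,3,7.7,0,1,0,2.7,7.8,0,1,0,2.4,7.8,0,1,0,0,0,0,1]
}}

```text
clock: 53.95
tcp_pos: [0.6853, -0.1268, 0.1261]
tcp_rot: [0.0, 0.648, 0.762, 0.0]
ft_force: [2.4, -0.8, -5.7]
opening: 0.0114
```

Run:
```python
from h import *
h=lid_pts(np.load("case2.npy"),.13,[[.27,0,.042]])[0]; delta([h[0],h[1],h[2]-.0145],99.2)
save("scene","an.png",(180,90,350,240),4.5)
```

```text
t 54.0 tcp [ 685.3 -126.8  126.1] xaxis 99.2 z [ 0.001 -0.    -1.   ] F [ 2.4 -0.8 -5.7] op 11.4 j [-0.26  0.44  1.09 -0.    1.61 -0.43]
tool delta mm [ 0.4 -0.9 -2.1] |d| 2 yaw 0.001
  after-yaw axes [ 0.4 -0.9]
```

View pics/an.png

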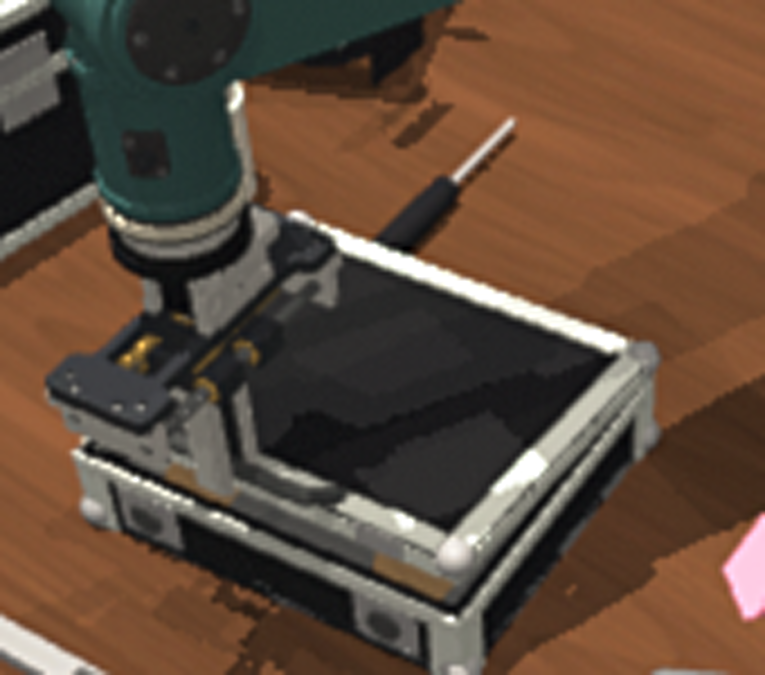

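Request:
{"api": "send_rows", "payload": {
  "plan": [0,2.2,7,0,1,0,1.3,5,0,1,0,1.2,5,0,1,0,0.8,4,0,1,0,0.8,4,0,1,0,0.5,2.5,0,1,0,0,0,0,1]
}}

```text
clock: 54.7
tcp_pos: [0.6915, -0.1258, 0.0999]
tcp_rot: [0.0, 0.648, 0.762, -0.0]
ft_force: [-0.8, -2.6, -2.1]
opening: 0.0111
```

Request:
{"api": "send_rows", "payload": {
  "plan": [0,0.5,2.5,0,1,0,0,2,0,1,0,0,1,0,1,0,0,0,0,1]
}}

```text
clock: 55.1
tcp_pos: [0.6923, -0.1256, 0.0951]
tcp_rot: [0.001, 0.648, 0.762, 0.0]
ft_force: [-0.3, -4.2, 0.8]
opening: 0.0113
```

Run:
```python
from h import *
h=lid_pts(np.load("case2.npy"),0,[[.27,0,.042]])[0]; delta([h[0],h[1],h[2]-.0145],99.2)
save("scene","ao.png",(180,90,350,240),4.5)
```

```text
t 55.1 tcp [ 692.3 -125.6   95.1] xaxis 99.2 z [ 0.001 -0.001 -1.   ] F [-0.3 -4.2  0.8] op 11.3 j [-0.26  0.47  1.12 -0.    1.56 -0.42]
tool delta mm [ 0.3 -0.3  1.6] |d| 2 yaw 0.001
  after-yaw axes [ 0.3 -0.3]
```

View pics/ao.png

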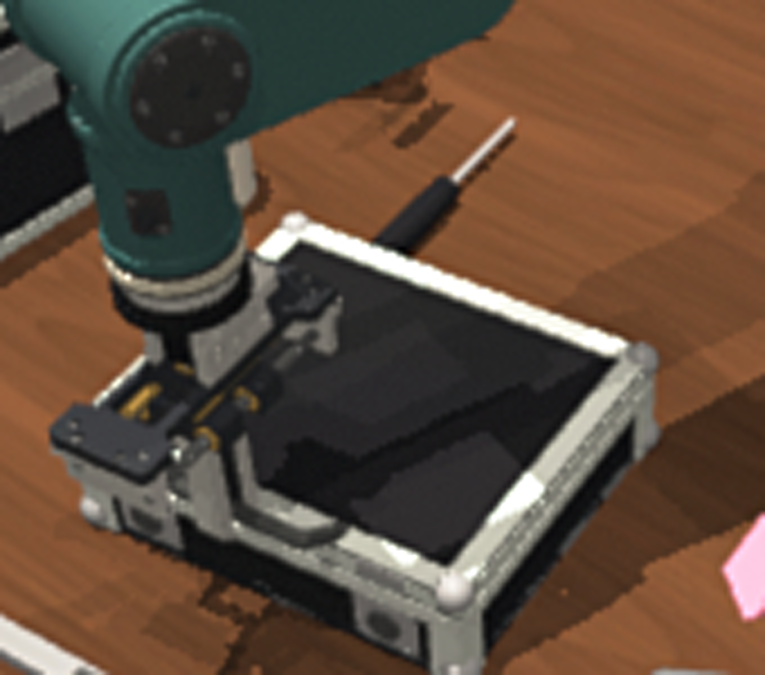

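Push on in 1 mm steps until contact force rises.

Request:
{"api": "send_rows", "payload": {
  "plan": [0,0,1,0,1,0,0,0,0,1,0,0,1,0,1,0,0,0,0,1]
}}

```text
clock: 55.55
tcp_pos: [0.6926, -0.1255, 0.0934]
tcp_rot: [0.001, 0.648, 0.762, 0.0]
ft_force: [1.3, -4.5, 2.4]
opening: 0.0111
```

Request:
{"api": "send_rows", "payload": {
  "plan": [0,0,1.5,0,1,0,0,0,0,1,0,0,0,0,1]
}}

```text
clock: 55.85
tcp_pos: [0.6927, -0.1255, 0.0924]
tcp_rot: [0.001, 0.648, 0.762, 0.001]
ft_force: [3.2, -4.2, 4.0]
opening: 0.0112
```

Request:
{"api": "send_rows", "payload": {
  "plan": [0,0,2,0,1,0,0,0,0,1,0,0,0,0,1]
}}

```text
clock: 56.15
tcp_pos: [0.6927, -0.1255, 0.0923]
tcp_rot: [0.002, 0.648, 0.762, 0.001]
ft_force: [-1.2, -4.1, 9.7]
opening: 0.0111
```

Request:
{"api": "send_rows", "payload": {
  "plan": [0,0,2,0,1,0,0,0,0,1,0,0,0,0,1]
}}

```text
clock: 56.45
tcp_pos: [0.6928, -0.1255, 0.0923]
tcp_rot: [0.002, 0.648, 0.762, 0.001]
ft_force: [-3.9, -3.3, 14.1]
opening: 0.0111
```

Request:
{"api": "send_rows", "payload": {
  "plan": [0,0,1.5,0,1,0,0,0,0,1,0,0,-3,0,1,0,0,0,0,0.2,0,0,0,0,0.2,0,0,0,0,0.2,0,0,0,0,0.2,0,0,-10,0,0.2,0,0,-35,0,0.2,0,0,-45,0,0.2,0,0,-45,0,0.2,0,0,-45,0,0.2]
}}

```text
clock: 57.65
tcp_pos: [0.6915, -0.1249, 0.2716]
tcp_rot: [0.0, 0.648, 0.762, 0.0]
ft_force: [0.5, -1.1, 0.1]
opening: 0.0377
```

Request:
{"api": "send_rows", "payload": {
  "plan": [0,0,-45,0,0.2,40,-20,0,0,0.2,45,-20,0,0,0.2,45,-20,0,0,0.2,45,-20,0,0,0.2,45,-20,0,0,0.2,45,-20,0,0,0.2,45,-20,0,0,0.2,0,0,0,0,0.2,0,0,0,0,0.2]
}}

```text
clock: 58.65
tcp_pos: [0.5034, 0.1592, 0.3152]
tcp_rot: [0.001, 0.647, 0.763, 0.001]
ft_force: [-0.2, -0.0, -0.7]
opening: 0.0376
```

Run:
```python
from h import *
st(); p=np.load("case2.npy")
save("scene","ap.png",(180,90,350,240),4.5);save("top","aq.png");save("scene","ar.png")
for a in(0,.02,.04): print(a,(proj(cam("scene"),lid_pts(p,a,[[.27,.055,.042],[.27,-.055,.042]]))-[180,90])*4.5)
```

```text
t 58.6 tcp [503.4 159.2 315.2] xaxis 99.4 z [ 0.002  0.    -1.   ] F [-0.2 -0.  -0.7] op 37.6 j [ 0.2   0.04  1.2  -0.    1.89  0.04]
0 [[153.10403023 475.77359309]
 [300.29555456 542.77273149]]
0.02 [[152.59521264 468.74680068]
 [300.20004694 535.72273364]]
0.04 [[152.20124406 461.59164853]
 [300.21521509 528.53563564]]
```

View pics/ap.png

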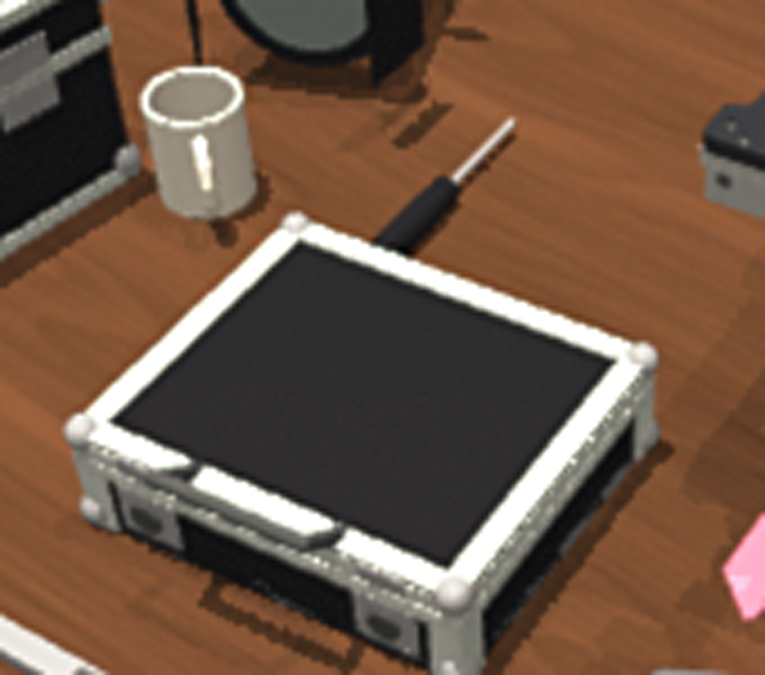

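View pics/aq.png

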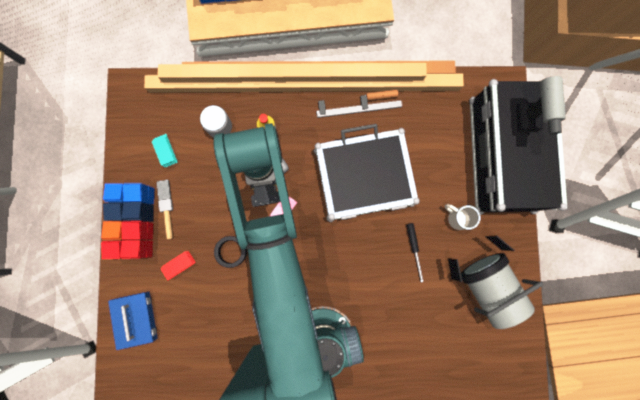

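View pics/ar.png

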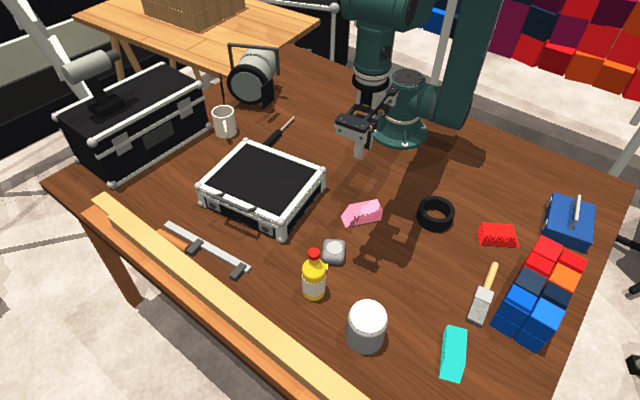

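Run:
```python
from plant import job
print(job.job_done())
```

```text
the job is handed in; nothing more can be done
None
```

The job is done and handed in at about 59 s of the 210 s. I swung the lid to about 1.8 rad by its handle. Then I packed all five bare wooden blocks that were there: three long in the long bays and two short in the two outer short bays. After that I closed the lid and let go of it.

**Blocks:** Before closing, the fits from the wrist and scene cameras put all five in their bays. Their mid-heights came out at 35–38 mm against an expected 34.5 mm. One earlier fit of the far-right long block read 41 mm, and a repeat from closer gave 38 mm. Some of the short-block fits were poor, so for those I went by the pictures. A last look at about 0.6 rad still showed all five down in their bays.

**long3 shifted:** After I placed it, the block that had been lying askew moved about 6 mm sideways within its own bay. That could have been the knock or a finger grazing it. It still lay flat on the floor.

**Lid:** It came to a firm stop with the tool at 92.3 mm high, where I expected about 93.5 mm when fully shut. The push force rose to about 14 N with no further movement. The picture after I let go shows no gap at the rim. I could not match the handle bar to the model in that picture, so "fully shut" rests on the stop and the rim.

**Other things on the bench:** By eye, the bystanders and the pink, red and turquoise look-alikes are where they were at the start. The glue bottle and tape measure are partly hidden in the last top view but look in place in the scene view.

**Case orientation:** In the pictures the hinge was on the side nearest the robot, not to its right as described, so I worked from the pictures.

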